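# Fit a greased seal ring in a drain valve with a flat lifter

### The job

The orange seal ring is freshly greased and lies ready on the blade of the flat lifter: carry it on the blade, level and without the gripper touching it, to the brass valve body, lower it inside the wall with the blade in the front gap, and with the blade press the white sliding seat down until it is fully home on its hard stop, bearing on it for a moment with about 10 N and never more than 20 N. Then draw the lifter out through the gap so that the ring stays behind flat on the seat, and stand the lifter back on its blue mat and let go. Leave everything else on the counter where it is.

Things in the scene. Friction and masses are not known exactly. Their poses are not given: they have to be found in the camera images.
- mat: fixed blue plastic mat 200 x 110 mm, 3 mm thick, on which the lifter stands at the start. Origin at the centre of its underside, on the counter; x along its length.
- lifter: flat lifter, 0.22 kg. Origin on its flat underside below the handle; x points along the blade, z up. Aluminium blade 3 mm thick, 28 mm wide, tip at x = 99 mm; below the handle it widens to a heel 40 mm long, 52 mm wide. The handle is an upright black slab with a yellow band, 34 mm along x, 20 mm thick along y, top at z = 100 mm.
- lifter_grip (a point): middle of the lifter's handle, 75 mm above the lifter's underside, x along the blade: grip here from above across the 20 mm (along y), firmly, since forces at the blade tip twist the lifter in the grip.
- ring: orange seal ring, outer diameter 56 mm, hole 30 mm, 8 mm thick, about 45 g, lying loose on the blade, its centre about 85 mm ahead of the handle's middle (a few mm either way); held only by friction. Origin at the centre of its underside, z up. Tipping it beyond 14 degrees spoils it.
- valve: brass valve on a grey base plate 12 mm thick, fixed. Origin on the counter under its vertical axis. Pedestal of 36 mm radius to z = 36 mm; on it a C-shaped wall, inner radius 30.5 mm, 6 mm thick, rim at z = 82 mm, open towards -x by a gap 36 mm wide (passes the blade, not the ring) down to the pedestal. The lifter must never bear on valve or seat with more than 20 N.
- seat (a joint): downward travel in m of the white disc seat inside the wall: 0 up, 0.012 home on its hard stop. Starts 0 to 3 mm down, resists with about 4 N of friction, no spring, stays where left. Its height differs from valve to valve and is not measured: its top at home is 46 to 54 mm above the counter (58 to 66 at travel 0), to be found by feel.
- old_ring: worn black rubber ring of the same size, lying on the counter; leave it. Origin at the centre of its underside.
- wrench: steel wrench lying on the counter between mat and valve; leave it. Origin at the centre of its underside.
- brush: scrubbing brush lying towards the far side; leave it. Origin at the centre of its underside.
- mug: white mug, 80 mm wide, 90 mm high; leave it. Origin at the centre of its underside.
- plate: white plate, 190 mm wide, 20 mm high; leave it. Origin at the centre of its underside.
- sanitiser: green bottle, 70 mm wide, 190 mm high; leave it. Origin at the centre of its underside.
- jar: clear jar with red lid, 60 mm wide, 70 mm high; leave it. Origin at the centre of its underside.
Not all that is in view belongs to the job. What is meant by the lifter is not red, and is the larger of those in its own colour. There is more than one size of the mat; the one meant has the size given above.

How it is judged:
On the way, in this order (a step that is already met when the one before it is completed fails the run):
1. the ring is carried on the blade, clear of the mat (height (world z) of ring above 0.05 m and contact force between ring and lifter above 0.1 N), for 0.2 s.
2. with the ring still on the blade inside the wall, the seat is pressed fully home (within 1.5 mm) with more than 6 N (horizontal distance between ring and valve below 0.007 m and angle between ring's own z axis and vertical below 0.1 rad and value of joint seat above 0.0105 m and contact force between lifter and valve above 6 N and contact force between ring and lifter above 0.05 N), for 0.2 s.
At the end, for the whole second after the job is handed in: the ring lies at rest on the seat inside the valve wall, within 7 mm of its axis and 0.1 rad of level; the seat is within 1.5 mm of fully home; the lifter stands upright (0.06 rad) and at rest on the mat, the middle of its handle over the mat (horizontal distance between ring and valve below 0.007 m and angle between ring's own z axis and vertical below 0.1 rad and value of joint seat above 0.0105 m and height (world z) of ring below 0.058 m and contact force between ring and valve above 0.1 N and contact force between ring and lifter below 0.01 N and linear speed of each of ring, lifter below 0.01 m/s and x of lifter in the frame of mat between -0.1 and 0.1 m and y of lifter in the frame of mat between -0.055 and 0.055 m and height (world z) of lifter below 0.007 m and angle between lifter's own z axis and vertical below 0.06 rad); the robot touches nothing.
It fails at once if the ring is tipped by more than 14 degrees (angle between ring's own z axis and vertical above 0.25 rad).
It fails at once if the gripper or arm touches the ring (contact force between ring and the fingers above 0.2 N or contact force between ring and the arm above 0.2 N).
It fails at once if the lifter bears on valve or seat with more than 20 N (contact force between lifter and valve above 20 N).
It fails at once if the robot itself works the valve or seat (contact force between any of the fingers, the arm and valve above 1 N).
It fails at once if something else on the counter is moved by more than 20 mm (distance of any of old_ring, wrench, brush, mug, plate, sanitiser, jar from where it was at the start of the episode above 0.02 m).
It also fails if it takes over 72 s, if anything falls off the work surface, if the arm or the gripper's body presses on something with over 40 N, if the wrist force passes 120 N, or if a joint passes its speed limit or range.

### The arm

A 7-joint arm with a two-finger parallel gripper is mounted at the origin on the work surface. World frame = base frame: x ahead of the robot, y to its left, z up, the work surface at z = 0. Lengths are in m, angles in rad, forces in N, time in s.
With the tool pointing down it reaches from about 0.4 to 0.85 m from the base axis. Payload 10.4 kg.
Tool frame: the origin (TCP) lies midway between the tips of the shut fingers; the grasp point (between the pads) lies 19 mm behind it; z points along the fingers, y is the direction in which the jaws open and shut (so a half turn about z gives the same grasp; the last joint's range is limited). The gripper opens to 87 mm and grips with 3 to 60 N. Pads are 19 mm wide; open, the fingers measure 117 mm over their backs; the gripper's body (75 mm by 190 mm) begins 51 mm behind the grasp point.
Start: joints at [1.314, 0.332, -0.065, 1.46, 0.022, 1.35, -0.088], TCP at [0.145, -0.608, 0.198] pointing down, gripper open.
Joint ranges: [-2.6, 2.6], [-0.5, 2.12], [-1.47, 1.34], [0.16, 2.42], [-1.27, 4.41], [0.06, 2.06], [-2.6, 2.6]. Speed limits (rad/s): [2.22, 2.22, 2.79, 2.79, 3.14, 3.14, 3.14].

### API

Orientations are given as a unit quaternion [x, y, z, w].
In Python, from bench import r gives the robot as it stands.
- The arm moves only by the tool step_arm, never from a script. Its argument "increments" is a list of rows, each a list of 2 entries, a list of its own where there are three numbers: the shift along the tool's x, y, z in m, then the turn, a rotation vector about the tool's x, y, z in rad. A call has 1 to 5 rows; each row is the pose to reach, as a shift and turn from the pose measured when the call began, along the tool's axes at that moment; what a row does not reach only later rows make up. A row lasts 1/10 s, in which the tool goes at most 50 mm and 8.59 degrees, less where a joint would pass 70% of its speed; a pose out of reach is approached as far as the arm can. A call with a gripper value outside its range is refused whole. "hand" is the closure, from -1 (fully open) to 1 (shut), so that 0 is half open, set as the call begins (left out, the last holds). The fingers move at their own pace and stop on an object; "grip_force" is the grip in N (left out, the last holds). Time passes only in rows, so rows that repeat a pose let the fingers close. It gives the time, the measured TCP pose, the force and the opening at its end, in the units of the state.
- r.read_state(): the state, without advancing time (a new reading comes with each control period).
- r.camera(name): name is "scene" or "side" or "wrist"; returns a dict with "pixels" (420x560x3 uint8, blue, green, red), "camera_matrix" (3x3 intrinsics, pixels), "extrinsics" (4x4, takes a point from camera to world coordinates). Camera axes: x right, y up, looking along -z (the intrinsics and any distortion apply to the point x, -y, -z); pixel columns grow to the right and rows downward; lengths in m; the calibration is good to about 2 mm. The wrist camera is an equidistant fisheye: a pixel r from the principal point sees the ray r / f radians off the axis. A picture is of the moment at which its call begins. There is no depth.
- r.close_job(): hands the job in, once; it reports no verdict.
The state is a dict: "time": time; "joint_positions": joint angles; "joint_vel": joint speeds; "joint_torque": joint torques, N m; "ee_pos": TCP position; "eef_rot": TCP orientation; "ft_force": force on the tool from outside, world axes, zero at the start; "torque": the same for the moment, N m; "width": finger opening in m.
Only numpy, scipy, OpenCV 4.12 (cv2) and the standard library are available. Lean on these libraries where they do the work, as an engineer would, in place of code of your own. Each camera call takes 0.05 s, during which the arm holds its last target.

## Working session

There is one attempt and no reset: what is moved stays moved. The work goes in short steps, Python scripts to look and compute and a tool call to move; the robot and the scene stay as the last step left them, time stands still between calls to the robot, and variables do not carry over. Pictures are saved under pics/ and viewed, and the job is handed in when it is done.

Besides the shell and the picture viewer there is one more tool, called after "Emit:" by a JSON object that holds its "fn" and its "kwargs". step_arm: Moves the arm, as the interface text tells. Its arguments: {"type":"object","properties":{"increments":{"type":"array"},"hand":{"type":"number"},"grip_force":{"type":"number"}},"required":["increments"]}

```bash
mkdir -p pics; ls; python3 - <<'E'
from bench import r
import cv2
print(r.read_state())
for n in ["scene","side","wrist"]:
    c=r.camera(n); cv2.imwrite(f"pics/{n}0.png",c["pixels"]); print(n,c["camera_matrix"],c["extrinsics"],[k for k in c])
E
```

```text
pics
{'time': 0.0, 'joint_positions': array([ 1.31434859,  0.33285882, -0.06466829,  1.46097261,  0.02158777,
        1.349867  , -0.08853351]), 'joint_vel': array([ 0.00034283,  0.00100499, -0.00033227, -0.00112511, -0.00061013,
        0.00027863,  0.0005088 ]), 'joint_torque': array([-5.97507624e-04, -6.23254967e+01,  2.41122994e-02, -3.89883506e+01,
       -6.13435660e-02,  4.01037850e-02,  1.34067259e-04]), 'ee_pos': array([ 0.14470608, -0.60758034,  0.19714708]), 'eef_rot': array([ 9.93174539e-01,  1.16635492e-01, -1.14086863e-04, -6.96220005e-04]), 'ft_force': array([0.42389539, 0.70660603, 0.08718977]), 'torque': array([-0.0580795 , -0.0155193 ,  0.00419898]), 'width': 0.08712448165642932}
scene [[443.81632212   0.         285.41477611]
 [  0.         443.81632212 205.13622811]
 [  0.           0.           1.        ]] [[ 0.74033617 -0.51180303  0.43584403  1.04481769]
 [ 0.67200532  0.54644162 -0.49981037 -0.60698748]
 [ 0.01764114  0.6629172   0.74848486  0.93523123]
 [ 0.          0.          0.          1.        ]] ['pixels', 'camera_matrix', 'extrinsics']
side [[379.56375002   0.         279.81351752]
 [  0.         379.56375002 213.00535269]
 [  0.           0.           1.        ]] [[-0.92387075  0.19885205 -0.3269873   0.17395142]
 [-0.38266396 -0.49244415  0.78170778  0.84006147]
 [-0.00557879  0.84732321  0.53104826  0.66054869]
 [ 0.          0.          0.          1.        ]] ['pixels', 'camera_matrix', 'extrinsics']
wrist [[325.1922621   0.        284.616993 ]
 [  0.        325.1922621 210.3825631]
 [  0.          0.          1.       ]] [[ 0.23153958  0.93974199  0.25154406  0.21270358]
 [-0.9728243   0.22406953  0.05835869 -0.59067401]
 [-0.00152125 -0.25822052  0.9660848   0.38389535]
 [ 0.          0.          0.          1.        ]] ['pixels', 'camera_matrix', 'extrinsics']
```

View pics/scene0.png

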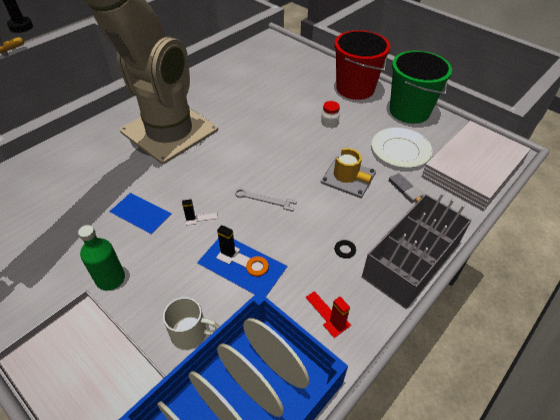

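View pics/side0.png

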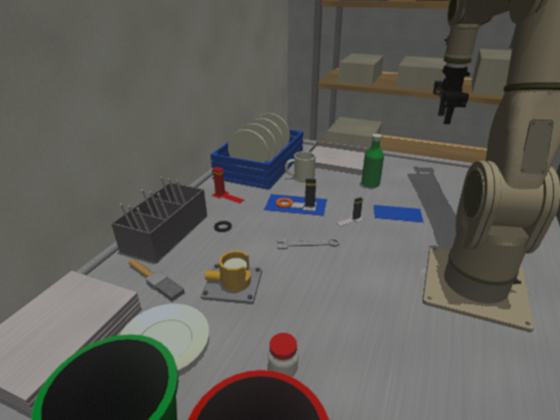

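View pics/wrist0.png

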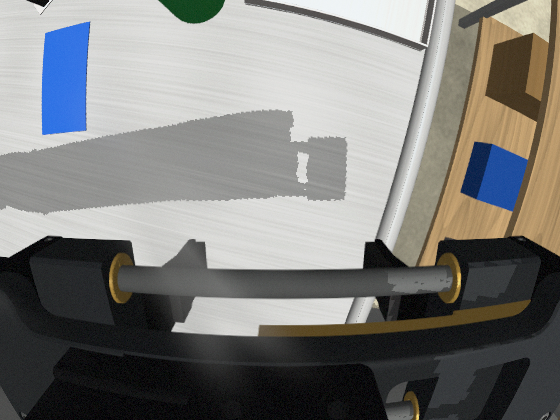

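Scene: the target lifter (black) with the orange ring stands on the large mat around (240,258). The valve is at (348,165), the wrench at (265,200) and the old ring at (345,249). I'll enlarge for measurement.

```bash
cat > h.py <<'E'
import numpy as np, cv2
from bench import r
from scipy.spatial.transform import Rotation as R
def grab(n,tag):
    c=r.camera(n); cv2.imwrite(f"pics/{n}{tag}.png",c["pixels"]); np.savez(f"pics/{n}{tag}.npz",K=c["camera_matrix"],E=c["extrinsics"]); return c
def load(t):
    d=np.load(f"pics/{t}.npz"); return d["K"],d["E"]
def ray(t,u,v):
    K,E=load(t); x=(u-K[0,2])/K[0,0]; y=(v-K[1,2])/K[1,1]
    if t.startswith("wrist"):
        a=np.hypot(x,y); s=np.sin(a)/a if a>1e-9 else 1; d=np.array([x*s,-y*s,-np.cos(a)])
    else: d=np.array([x,-y,-1.])
    return E[:3,3],E[:3,:3]@d
def at(t,u,v,z):
    o,d=ray(t,u,v); return o+d*(z-o[2])/d[2]
def proj(t,P):
    K,E=load(t); p=E[:3,:3].T@(np.asarray(P,float)-E[:3,3]); x,y,z=p[0],-p[1],-p[2]
    if t.startswith("wrist"):
        rr=np.hypot(x,y); a=np.arctan2(rr,z); x,y=x/rr*a,y/rr*a
    else: x,y=x/z,y/z
    return np.array([K[0,0]*x+K[0,2],K[1,1]*y+K[1,2]])
def crop(t,u0,v0,w,h,s,out):
    im=cv2.imread(f"pics/{t}.png")[v0:v0+h,u0:u0+w]; im=cv2.resize(im,None,fx=s,fy=s,interpolation=cv2.INTER_CUBIC)
    st=10
    for k in range(0,w,st): cv2.line(im,(k*s,0),(k*s,6 if (u0+k)%50 else 14),(0,0,255),1)
    for k in range(0,h,st): cv2.line(im,(0,k*s),(6 if (v0+k)%50 else 14,k*s),(0,0,255),1)
    cv2.imwrite(f"pics/{out}.png",im)
E
python3 - <<'E'
from h import *
for n in ["scene","side"]: grab(n,"1")
crop("scene1",190,220,100,80,8,"c1"); crop("scene1",310,140,80,60,10,"c2")
crop("side1",195,240,80,70,8,"c3"); crop("side1",260,170,80,60,10,"c4")
E
```

```text
(no output)
```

View pics/c1.png

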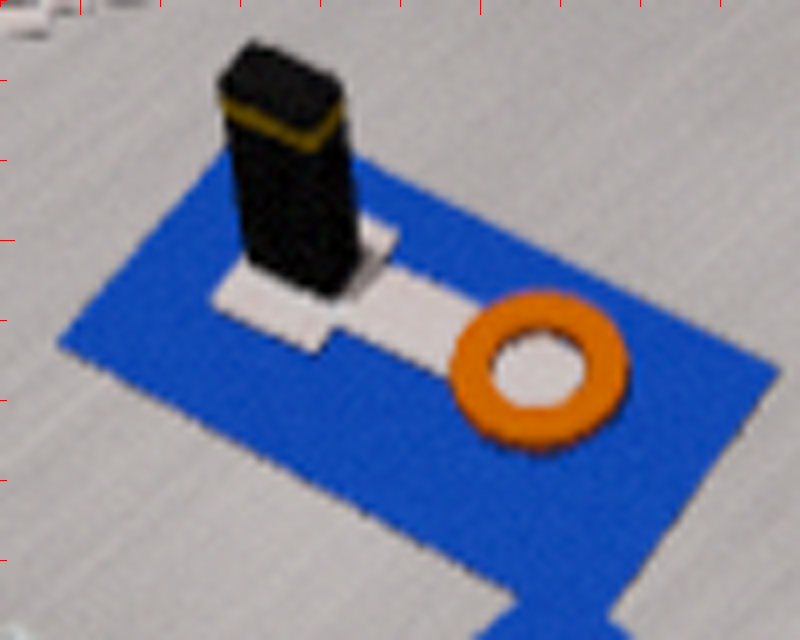

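View pics/c2.png

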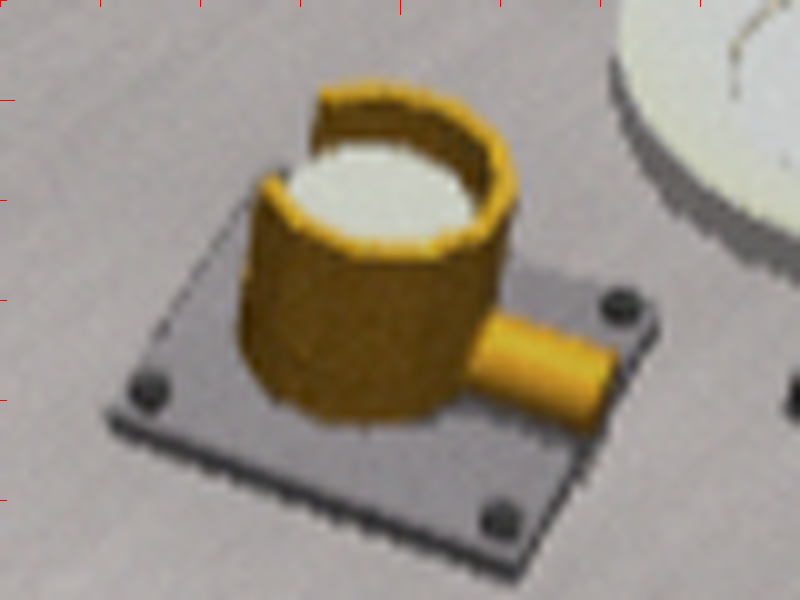

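View pics/c3.png

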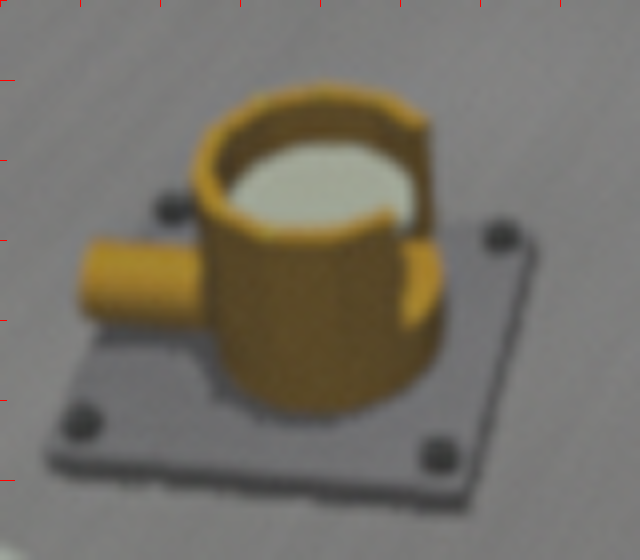

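View pics/c4.png

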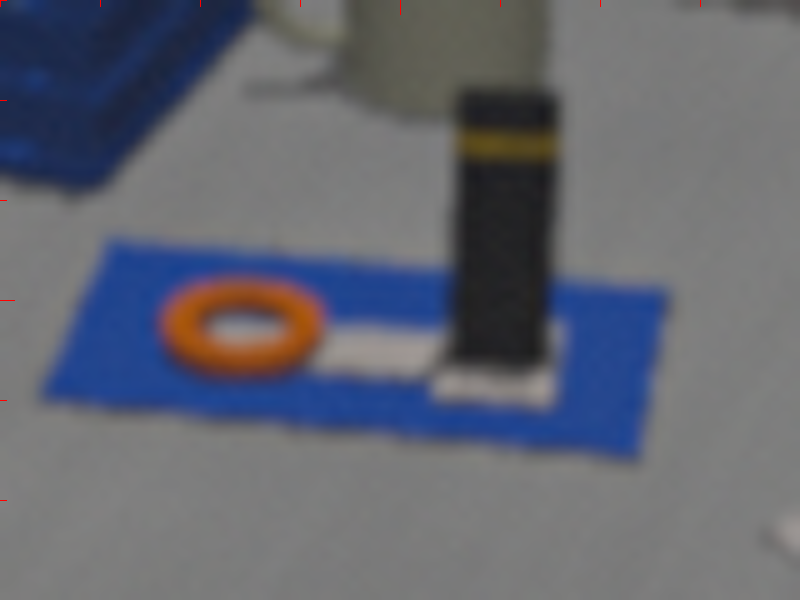

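```bash
python3 - <<'E'
from h import *
def cp(t,u0,v0,s,x,y,z): return at(t,u0+(x+.5)/s-.5,v0+(y+.5)/s-.5,z)
S=lambda x,y,z:cp("scene1",190,220,8,x,y,z)
D=lambda x,y,z:cp("side1",260,170,10,x,y,z)
np.set_printoptions(precision=4,suppress=True)
print("mat scene L,R",S(58,343,.003),S(780,372,.003), 'mid',(S(58,343,.003)+S(780,372,.003))/2)
m=[D(108,240,.003),D(668,290,.003),D(640,460,.003),D(42,400,.003)]
print("mat side",*m,'mid',sum(m)/4, np.linalg.norm(m[0]-m[1]),np.linalg.norm(m[2]-m[1]))
print("ring scene",S(540,370,.014),"side",D(243,324,.014))
print("handle top scene",S(250,42,.103),S(343,80,.103),S(220,82,.103), 'mid', S(281,81,.103), "side top edge",D(462,92,.103),D(556,92,.103))
print("heel scene",S(212,300,.006),S(318,352,.006),S(400,235,.006)); print("heel side",D(432,402,.006),D(555,408,.006))
V=lambda x,y,z:cp("scene1",310,140,10,x,y,z)
W=lambda x,y,z:cp("side1",195,240,8,x,y,z)
p=[V(107,410,.012),V(514,572,.012),V(657,310,.012)]
print("plate scene",*p,np.linalg.norm(p[0]-p[1]),np.linalg.norm(p[2]-p[1]),'mid',(p[0]+p[2])/2)
b=[V(150,390,.012),V(500,520,.012),V(620,305,.012)]
print("bolts scene",*b,'mid',(b[0]+b[2])/2)
p=[W(535,242,.012),W(468,495,.012),W(48,455,.012)]
print("plate side",*p,np.linalg.norm(p[0]-p[1]),np.linalg.norm(p[2]-p[1]),'mid',(p[0]+p[2])/2)
b=[W(172,208,.012),W(500,238,.012),W(440,455,.012),W(82,422,.012)]
print("bolts side",*b,'mid',sum(b)/4)
print("gap scene",V(320,93,.082),V(264,180,.082),"side",W(428,125,.082),W(392,212,.082))
print("rim scene right",V(518,185,.082), "side left",W(193,165,.082),"side top",W(325,84,.082))
E
```

```text
mat scene L,R [ 0.4688 -0.2785  0.003 ] [ 0.6419 -0.1325  0.003 ] mid [ 0.5553 -0.2055  0.003 ]
mat side [ 0.6598 -0.2355  0.003 ] [ 0.4653 -0.2755  0.003 ] [ 0.4422 -0.1664  0.003 ] [ 0.6364 -0.1278  0.003 ] mid [ 0.5509 -0.2013  0.003 ] 0.19862070698382356 0.11156145534523888
ring scene [ 0.5918 -0.188   0.014 ] side [ 0.5863 -0.1814  0.014 ]
handle top scene [ 0.4893 -0.2042  0.103 ] [ 0.5203 -0.1951  0.103 ] [ 0.4942 -0.2205  0.103 ] mid [ 0.5071 -0.2079  0.103 ] side top edge [ 0.5193 -0.2044  0.103 ] [ 0.4912 -0.2157  0.103 ]
heel scene [ 0.4936 -0.236   0.006 ] [ 0.5325 -0.2267  0.006 ] [ 0.5187 -0.1782  0.006 ]
heel side [ 0.5147 -0.1703  0.006 ] [ 0.4761 -0.1819  0.006 ]
plate scene [0.5171 0.1505 0.012 ] [0.6424 0.1796 0.012 ] [0.6108 0.2965 0.012 ] 0.1286563513405204 0.12102142547728956 mid [0.5639 0.2235 0.012 ]
bolts scene [0.521  0.1656 0.012 ] [0.6275 0.1935 0.012 ] [0.6015 0.2906 0.012 ] mid [0.5613 0.2281 0.012 ]
plate side [0.5112 0.1601 0.012 ] [0.482 0.27  0.012] [0.6052 0.3025 0.012 ] 0.1137172906280354 0.12746021311683003 mid [0.5582 0.2313 0.012 ]
bolts side [0.6294 0.1897 0.012 ] [0.5226 0.1626 0.012 ] [0.4969 0.2584 0.012 ] [0.6033 0.2867 0.012 ] mid [0.563  0.2243 0.012 ]
gap scene [0.5202 0.2358 0.082 ] [0.5314 0.1951 0.082 ] side [0.5279 0.1965 0.082 ] [0.5193 0.2371 0.082 ]
rim scene right [0.5855 0.2432 0.082 ] side left [0.5846 0.2402 0.082 ] side top [0.5667 0.1902 0.082 ]
```

```bash
python3 - <<'E'
from h import *
print(at("scene1",105,282,0), at("scene1",185,335,0))
s=r.read_state(); M=R.from_quat(s["eef_rot"]).as_matrix(); print(M, M.T@(np.array([.507,-.208,.20])-s["ee_pos"]))
E
```

```text
[ 0.34843434 -0.46516866  0.        ] [ 0.59660439 -0.42134005  0.        ]
[[ 9.72780782e-01  2.31727266e-01 -1.55650166e-04]
 [ 2.31727318e-01 -9.72780593e-01  6.06859613e-04]
 [-1.07875416e-05 -6.26409764e-04 -9.99999804e-01]] [ 0.44500601 -0.30500079 -0.00221813]
```

Emit:
{"fn": "step_arm", "kwargs": {"increments": [[[0,0,-0.05],[0,0,0]],[[0.04,-0.027,-0.06],[0,0,0]],[[0.08,-0.055,-0.06],[0,0,0]],[[0.12,-0.082,-0.06],[0,0,0]],[[0.16,-0.11,-0.06],[0,0,0]]], "hand": -1}}

```text
time: 0.75
ee_pos: [0.2759, -0.4622, 0.2578]
eef_rot: [0.993, 0.117, -0.0, -0.0]
ft_force: [0.9, -1.0, 0.2]
width: 0.0869
```

Emit:
{"fn": "step_arm", "kwargs": {"increments": [[[0.04,-0.027,-0.005],[0,0,0]],[[0.08,-0.055,0],[0,0,0]],[[0.12,-0.082,0],[0,0,0]],[[0.16,-0.11,0],[0,0,0]],[[0.2,-0.137,0],[0,0,0]]]}}

```text
time: 1.25
ee_pos: [0.4397, -0.281, 0.258]
eef_rot: [0.993, 0.116, 0.0, 0.0]
ft_force: [0.8, -1.5, 0.2]
width: 0.087
```

Emit:
{"fn": "step_arm", "kwargs": {"increments": [[[0.03,-0.02,0.0],[0,0,0]],[[0.06,-0.04,0.02],[0,0,0]],[[0.075,-0.05,0.05],[0,0,0]],[[0.075,-0.05,0.05],[0,0,0]],[[0.075,-0.05,0.05],[0,0,0]]]}}

```text
time: 1.75
ee_pos: [0.5007, -0.2153, 0.208]
eef_rot: [0.993, 0.117, -0.0, -0.0]
ft_force: [-0.7, -0.3, 0.4]
width: 0.087
```

```bash
python3 - <<'E'
from h import *
grab("wrist","2"); s=r.read_state(); print(s["ee_pos"],s["eef_rot"],s["time"])
for P in [(.507,-.208,.103),(.592,-.188,.014)]: print(proj("wrist2",P))
E
```

```text
[ 0.50084924 -0.21612612  0.20882914] [9.93259986e-01 1.15906423e-01 1.98045165e-04 5.11837581e-04] 1.8
[279.67763829 193.72033254]
[280.90678153 103.88789068]
```

View pics/wrist2.png

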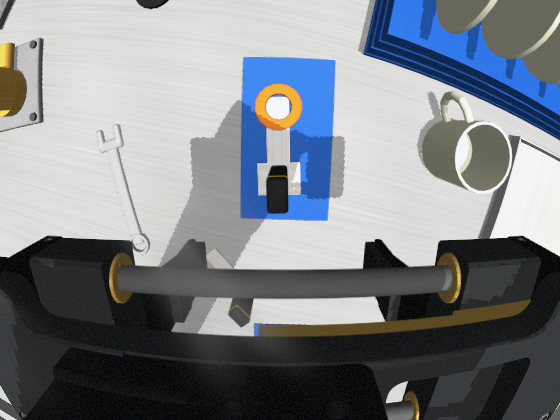

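The lifter lies along the image's vertical axis: ring at about (278,106), handle top at about (277,195).

```bash
python3 - <<'E'
from h import *
crop("wrist2",230,50,115,180,5,"c5"); im=cv2.imread("pics/c5.png"); cv2.imwrite("pics/c5.png",im[:,:575][100:900][:800]); 
crop("wrist2",230,50,115,100,6,"c5a");crop("wrist2",230,140,115,90,6,"c5b")
E
```

```text
(no output)
```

View pics/c5a.png

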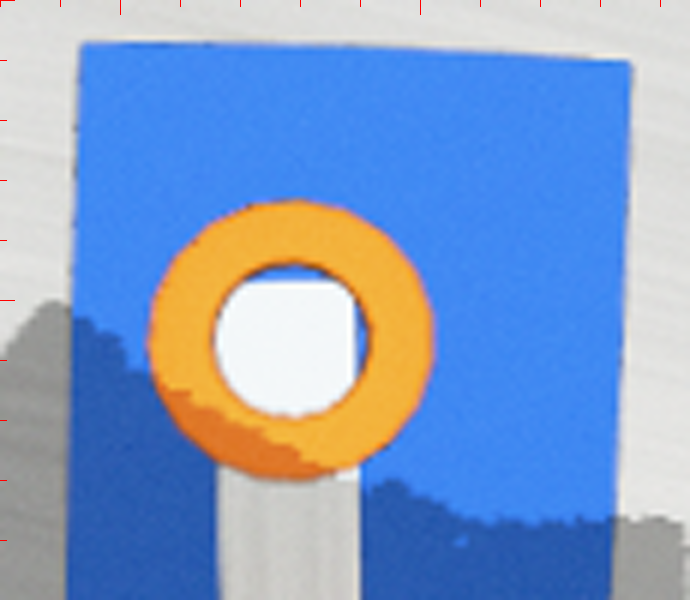

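View pics/c5b.png

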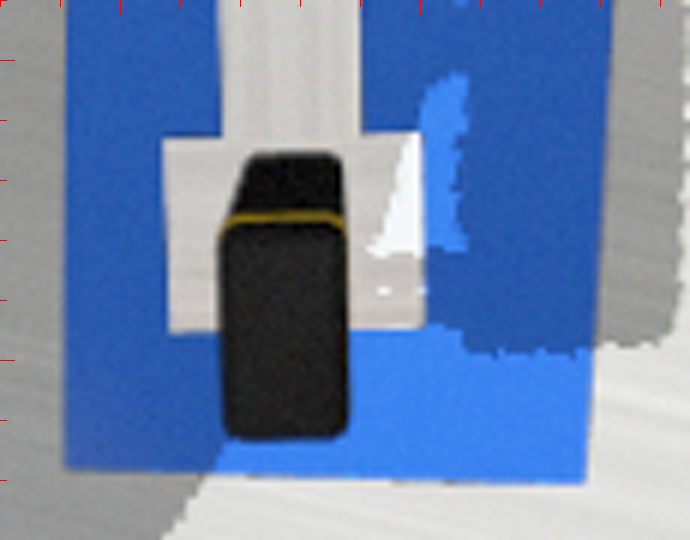

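```bash
python3 - <<'E'
from h import *
np.set_printoptions(precision=4,suppress=True)
A=lambda x,y,z:at("wrist2",230+(x+.5)/6-.5,50+(y+.5)/6-.5,z)[:2]
B=lambda x,y,z:at("wrist2",230+(x+.5)/6-.5,140+(y+.5)/6-.5,z)[:2]
h=[B(220,232,.103),B(347,232,.103),B(348,436,.103),B(224,438,.103)]
print("handle top",h,sum(h)/4,np.linalg.norm(h[0]-h[1]),np.linalg.norm(h[1]-h[2]))
bl=[A(217,470,.006),A(360,470,.006),B(222,135,.006),B(360,135,.006)]
print("blade",bl); m1=(bl[0]+bl[1])/2;m2=(bl[2]+bl[3])/2
print("yaw",np.degrees(np.arctan2(*(m1-m2)[::-1])))
he=[B(163,140,.006),B(422,133,.006),B(425,325,.006),B(168,333,.006)]
print("heel",sum(he)/4,np.degrees(np.arctan2(*(he[0]-he[3])[::-1])),np.degrees(np.arctan2(*(he[1]-he[2])[::-1])),np.degrees(np.arctan2(*(he[0]-he[1])[::-1]))-90)
print("ring top", A(291,340,.014),"hole",A(291,340,.014),"tip",A(285,282,.006))
mt=[A(80,44,.003),A(630,62,.003),B(587,484,.003),B(65,470,.003)]
print("mat",sum(mt)/4,np.linalg.norm(mt[0]-mt[1]),np.linalg.norm(mt[1]-mt[2]))
E
```

```text
handle top [array([ 0.5182, -0.1928]), array([ 0.5226, -0.2115]), array([ 0.4916, -0.2192]), array([ 0.4868, -0.2005])] [ 0.5048 -0.206 ] 0.0192178314215631 0.031976251772448894
blade [array([ 0.5605, -0.1769]), array([ 0.5669, -0.2044]), array([ 0.5207, -0.1871]), array([ 0.527, -0.214])]
yaw 13.924355379936488
heel [ 0.5045 -0.2058] 13.898031660199193 14.795998527309884 14.837755335372734
ring top [ 0.5886 -0.1855] hole [ 0.5886 -0.1855] tip [ 0.6    -0.1814]
mat [ 0.5528 -0.2038] 0.10944999163211244 0.19906638423266015
```

Emit:
{"fn": "step_arm", "kwargs": {"increments": [[[0.006,-0.009,0.02],[0,0,-0.014]],[[0.006,-0.009,0.06],[0,0,-0.014]],[[0.006,-0.009,0.1],[0,0,-0.014]],[[0.006,-0.009,0.135],[0,0,-0.014]],[[0.006,-0.009,0.14],[0,0,-0.014]]]}}

```text
time: 2.3
ee_pos: [0.5021, -0.2071, 0.0663]
eef_rot: [0.993, 0.122, -0.002, -0.0]
ft_force: [-0.5, -1.2, 0.8]
width: 0.087
```

```bash
python3 - <<'E'
from h import *
grab("wrist","3"); s=r.read_state(); print(s["ee_pos"],s["eef_rot"],s["time"],s["ft_force"])
E
```

```text
[ 0.50325215 -0.20715171  0.06789905] [ 9.92543362e-01  1.21887583e-01 -1.04452703e-03  3.19718478e-05] 2.35 [-0.05706812 -0.35255158 -0.12854065]
```

View pics/wrist3.png

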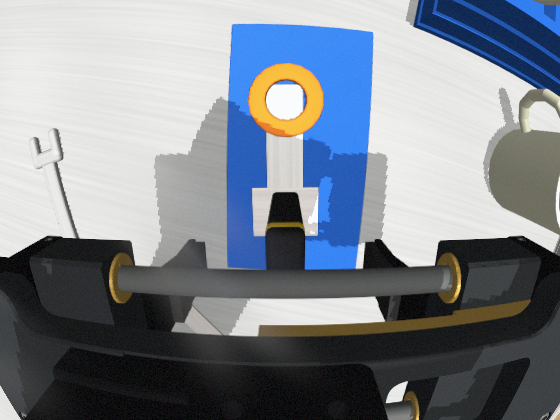

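Emit:
{"fn": "step_arm", "kwargs": {"increments": [[[0.001,-0.001,0.008],[0,0,0]],[[0.001,-0.001,0.008],[0,0,0]],[[0.001,-0.001,0.008],[0,0,0]]]}}

```text
time: 2.65
ee_pos: [0.5048, -0.2065, 0.0613]
eef_rot: [0.993, 0.122, -0.0, 0.001]
ft_force: [0.0, -0.7, 0.1]
width: 0.0869
```

Emit:
{"fn": "step_arm", "kwargs": {"increments": [[[0,0,0],[0,0,0]],[[0,0,0],[0,0,0]],[[0,0,0],[0,0,0]],[[0,0,0],[0,0,0]],[[0,0,0],[0,0,0]]], "hand": 1, "grip_force": 50}}

```text
time: 3.15
ee_pos: [0.5048, -0.2064, 0.0613]
eef_rot: [0.993, 0.122, -0.0, 0.001]
ft_force: [0.6, 0.5, 0.3]
width: 0.0553
```

Emit:
{"fn": "step_arm", "kwargs": {"increments": [[[0,0,0],[0,0,0]],[[0,0,0],[0,0,0]],[[0,0,0],[0,0,0]]], "grip_force": 60}}

```text
time: 3.45
ee_pos: [0.5047, -0.2064, 0.0613]
eef_rot: [0.993, 0.122, -0.0, 0.001]
ft_force: [-0.8, -0.4, 0.8]
width: 0.031
```

```bash
python3 - <<'E'
from h import *
grab("wrist","4"); s=r.read_state(); print(s["ee_pos"],s["eef_rot"],s["time"],s["ft_force"],s["torque"],s["width"])
crop("wrist4",200,40,190,250,3,"c6")
E
```

```text
[ 0.50479156 -0.20641555  0.06133587] [ 9.92559841e-01  1.21756154e-01 -1.86766462e-04  6.05487730e-04] 3.5 [ 0.03079826 -0.23958286  0.19248419] [ 0.02439777 -0.04265661 -0.02321052] 0.026858776787354773
```

View pics/wrist4.png

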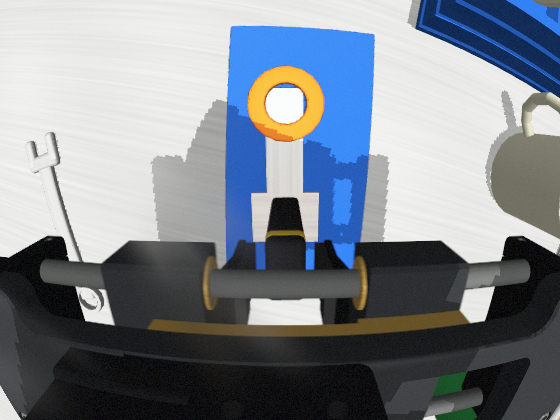

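Fingers are still closing, with the handle centred between them. I'll wait, then lift gently.

Emit:
{"fn": "step_arm", "kwargs": {"increments": [[[0,0,0],[0,0,0]],[[0,0,0],[0,0,0]],[[0,0,0],[0,0,0]],[[0,0,0],[0,0,0]]], "grip_force": 60}}

```text
time: 3.9
ee_pos: [0.5048, -0.2064, 0.0613]
eef_rot: [0.993, 0.122, -0.0, 0.001]
ft_force: [0.1, -0.9, -0.8]
width: 0.0191
```

Emit:
{"fn": "step_arm", "kwargs": {"increments": [[[0,0,-0.001],[0,0,0]],[[0,0,-0.003],[0,0,0]],[[0,0,-0.006],[0,0,0]],[[0,0,-0.01],[0,0,0]],[[0,0,-0.015],[0,0,0]]]}}

```text
time: 4.4
ee_pos: [0.5047, -0.2064, 0.0766]
eef_rot: [0.993, 0.122, -0.0, 0.001]
ft_force: [-0.2, 0.2, -2.6]
width: 0.0196
```

```bash
python3 - <<'E'
from h import *
grab("wrist","5"); grab("side","5");grab("scene","5"); s=r.read_state(); print(s["ee_pos"],s["eef_rot"],s["time"],s["ft_force"],s["torque"],s["width"])
crop("side5",260,160,80,60,10,"c6")
E
```

```text
[ 0.5050912  -0.20657112  0.07683141] [9.92564302e-01 1.21718226e-01 1.85260726e-04 8.63718758e-04] 4.55 [ 0.40793099  0.053419   -2.26883342] [-0.00922367  0.05068531 -0.00226451] 0.0194675666362339
```

View pics/wrist5.png

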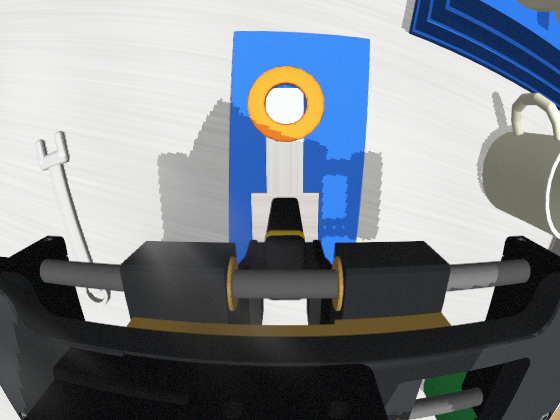

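View pics/c6.png

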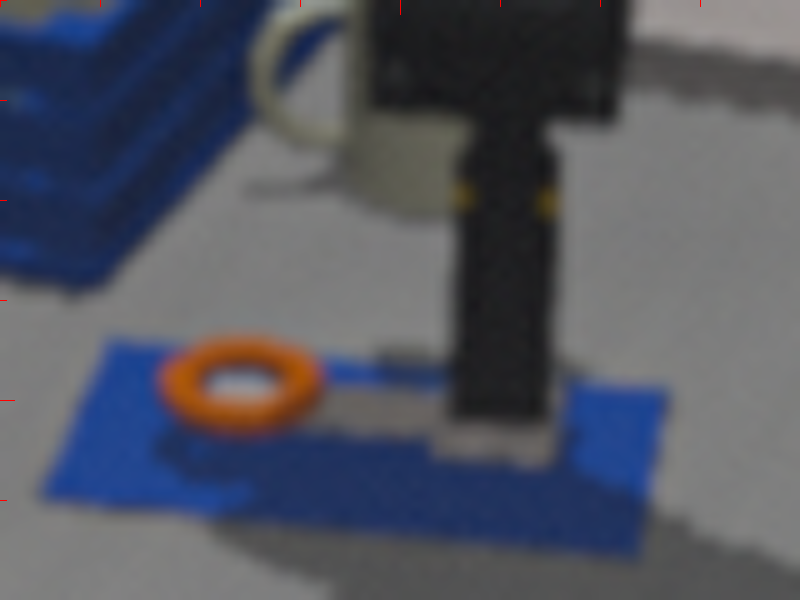

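Ring sits flat on the blade and the lifter is level. Raising it, then carrying.

Emit:
{"fn": "step_arm", "kwargs": {"increments": [[[0,0,-0.005],[0,0,0]],[[0,0,-0.018],[0,0,0]],[[0,-0.002,-0.036],[0,0,0]],[[0,-0.006,-0.055],[0,0,0]],[[0,-0.012,-0.073],[0,0,0]]]}}

```text
time: 5.05
ee_pos: [0.5023, -0.1949, 0.1516]
eef_rot: [0.993, 0.122, 0.001, 0.001]
ft_force: [0.1, -0.1, -2.3]
width: 0.0195
```

Emit:
{"fn": "step_arm", "kwargs": {"increments": [[[0,-0.009,-0.013],[0,0,0]],[[0,-0.021,-0.021],[0,0,0]],[[0,-0.036,-0.025],[0,0,0]],[[0,-0.053,-0.027],[0,0,0]],[[0,-0.071,-0.027],[0,0,0]]]}}

```text
time: 5.55
ee_pos: [0.4845, -0.1242, 0.1781]
eef_rot: [0.993, 0.122, 0.0, 0.001]
ft_force: [0.5, 0.1, -2.8]
width: 0.0195
```

Emit:
{"fn": "step_arm", "kwargs": {"increments": [[[0,-0.019,0],[0,0,0]],[[0,-0.038,0],[0,0,0]],[[0,-0.057,0],[0,0,0]],[[0,-0.075,0],[0,0,0]],[[0,-0.093,0],[0,0,0]]]}}

```text
time: 6.05
ee_pos: [0.4615, -0.0324, 0.1779]
eef_rot: [0.993, 0.122, 0.0, 0.001]
ft_force: [-1.2, 0.2, -1.6]
width: 0.0192
```

```bash
python3 - <<'E'
from h import *
grab("wrist","6"); s=r.read_state(); print(s["ee_pos"],s["eef_rot"],s["time"],s["ft_force"],s["torque"],s["width"])
E
```

```text
[ 0.46110833 -0.02920841  0.17803499] [9.92348769e-01 1.23464958e-01 2.54611428e-04 5.09997885e-04] 6.1 [ 0.51418292  4.0200623  -1.9142942 ] [0.39220217 0.11978132 0.08867989] 0.01924030266745575
```

View pics/wrist6.png

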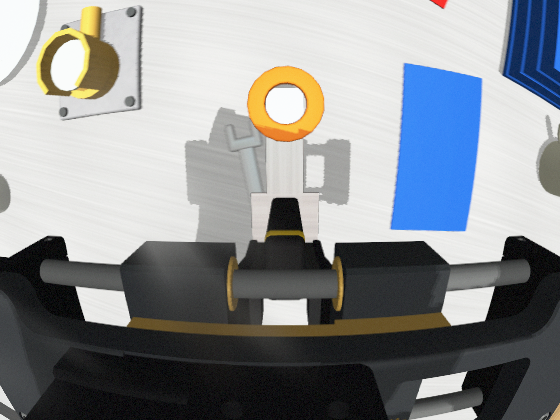

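Emit:
{"fn": "step_arm", "kwargs": {"increments": [[[0,-0.005,0],[0,0,0]],[[0,-0.015,0],[0,0,0]],[[0,-0.03,0],[0,0,0]],[[0,-0.048,0],[0,0,0]],[[0,-0.067,0],[0,0,0]]]}}

```text
time: 6.6
ee_pos: [0.4443, 0.037, 0.1779]
eef_rot: [0.992, 0.123, 0.0, 0.0]
ft_force: [0.3, -0.1, -3.0]
width: 0.0194
```

Emit:
{"fn": "step_arm", "kwargs": {"increments": [[[0,-0.019,0],[0,0,0]],[[0,-0.038,0],[0,0,0]],[[0,-0.056,0],[0,0,0]],[[0,-0.073,0],[0,0,0]],[[0,-0.088,0],[0,0,0]]]}}

```text
time: 7.1
ee_pos: [0.4221, 0.1239, 0.1779]
eef_rot: [0.992, 0.123, 0.0, 0.0]
ft_force: [0.5, -1.0, -2.2]
width: 0.0192
```

Emit:
{"fn": "step_arm", "kwargs": {"increments": [[[0,-0.014,0],[0,0,0]],[[0,-0.026,0],[0,0,0]],[[0,-0.036,0],[0,0,0]],[[0,-0.042,0],[0,0,0]],[[0,-0.045,0],[0,0,0]]]}}

```text
time: 7.6
ee_pos: [0.4109, 0.168, 0.1778]
eef_rot: [0.992, 0.124, 0.0, 0.0]
ft_force: [0.2, -0.3, -1.9]
width: 0.0196
```

Emit:
{"fn": "step_arm", "kwargs": {"increments": [[[0,-0.001,0],[0,0,0]],[[0,-0.001,0],[0,0,0]],[[0,-0.001,0],[0,0,0]]]}}

```text
time: 7.9
ee_pos: [0.4108, 0.1685, 0.1778]
eef_rot: [0.992, 0.123, 0.0, 0.0]
ft_force: [-0.9, 0.7, -3.4]
width: 0.0195
```

```bash
python3 - <<'E'
from h import *
grab("wrist","7"); grab("scene","7"); grab("side","7"); s=r.read_state(); print(s["ee_pos"],s["eef_rot"],s["time"],s["ft_force"],s["torque"],s["width"])
E
```

```text
[0.41076267 0.16864756 0.17778043] [9.92369583e-01 1.23298007e-01 1.85400699e-04 4.21909414e-04] 8.05 [ 0.31810279  0.48518327 -1.99560034] [-0.00469623  0.03270145  0.00825101] 0.01943885135076952
```

View pics/wrist7.png

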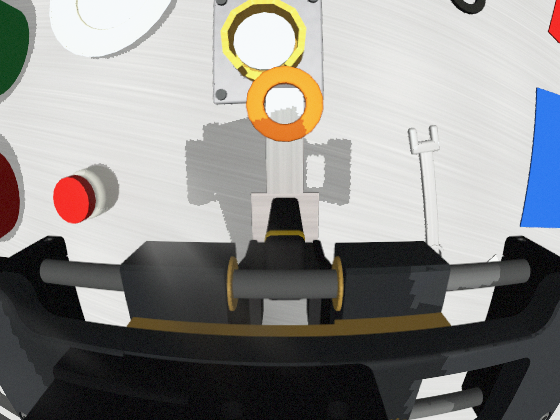

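The ring at (285,103) is unmoved on the blade. The valve rim is centred at about (264,38), ahead and to the left.

```bash
python3 - <<'E'
from h import *
crop("wrist7",205,0,130,145,6,"c7"); im=cv2.imread("pics/c7.png"); cv2.imwrite("pics/c7.png",im[:600]); cv2.imwrite("pics/c7b.png",im[340:])
E
```

```text
(no output)
```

View pics/c7.png

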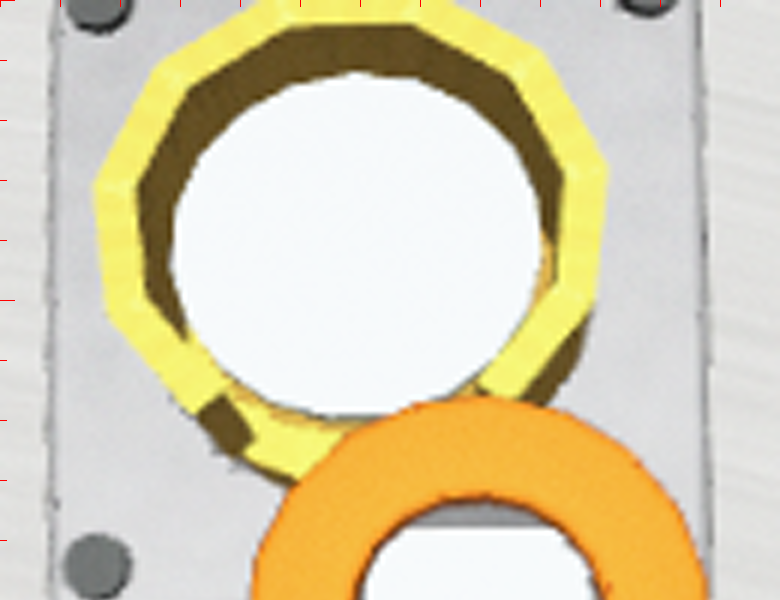

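View pics/c7b.png

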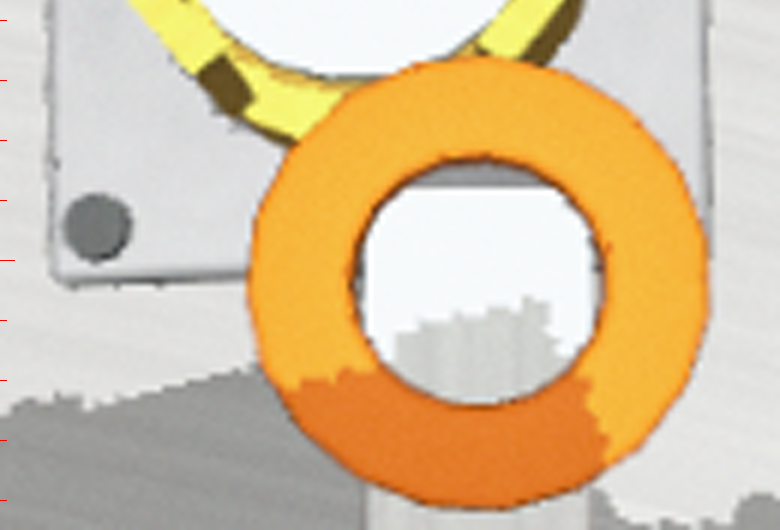

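```bash
python3 - <<'E'
from h import *
from scipy.optimize import least_squares
np.set_printoptions(precision=4,suppress=True)
T="wrist7"
P=lambda x,y,z:at(T,205+(x+.5)/6-.5,0+(y+.5)/6-.5,z)[:2]
inn=[(137,185),(190,90),(290,25),(412,25),(510,80),(565,180),(557,280),(150,297)]
out=[(95,187),(157,70),(248,5),(540,50),(607,165),(592,310),(105,310)]
for nm,L in (("in",inn),("out",out)):
    Q=np.array([P(x,y,.082) for x,y in L])
    s=least_squares(lambda p:np.hypot(*(Q-p[:2]).T)-p[2],[.56,.225,.033]); print(nm,s.x,s.fun)
    angs=np.degrees(np.arctan2(*(Q-s.x[:2]).T[::-1])); print(angs)
bo=[P(98,568,.012),P(98,5,.012),P(647,-10,.012)]
print("bolts",bo)
ed=[P(50,30,.012),P(47,590,.012),P(695,30,.012),P(711,560,.012)]
print("plate edge yaw",np.degrees(np.arctan2(*(ed[0]-ed[1])[::-1])),np.degrees(np.arctan2(*(ed[2]-ed[3])[::-1])))
a,b=P(60,615,.012),P(250,614,.012); print("front edge yaw",np.degrees(np.arctan2(*(a-b)[::-1]))-90)
# ring, 
s=r.read_state(); z0=s["ee_pos"][2]-.0583; print("underside",z0)
M=R.from_quat(s["eef_rot"]).as_matrix(); yaw=np.arctan2(M[1,0],M[0,0]); print("toolyaw",np.degrees(yaw))
hole=P(479,340+281,z0+.011); outr=P(478,340+283,z0+.011); print("ring",hole,outr)
c,sn=np.cos(yaw),np.sin(yaw)
for q in (hole,outr): d=q-s["ee_pos"][:2]; print("ring in tool",d[0]*c+d[1]*sn,-d[0]*sn+d[1]*c)
e=[P(366,860,z0+.003),P(590,860,z0+.003),P(362,600,z0+.003),P(594,600,z0+.003)]
for q in e: d=q-s["ee_pos"][:2]; print("blade edges",d[0]*c+d[1]*sn,-d[0]*sn+d[1]*c)
q=P(480,526,z0+.003);d=q-s["ee_pos"][:2]; print("tip",d[0]*c+d[1]*sn,-d[0]*sn+d[1]*c)
E
```

```text
in [0.5525 0.2246 0.0314] [ 0.0001 -0.0002  0.0004 -0.0001 -0.0003 -0.0001  0.0002 -0.0002]
[ 93.8096  62.9518  30.4631  -2.3004 -33.7331 -66.885  -95.6725 126.843 ]
out [0.5521 0.2244 0.0378] [ 0.     -0.0002  0.      0.0001 -0.     -0.0001  0.0001]
[ 94.7473  63.3829  37.9174 -32.0506 -63.9422 -99.0161 124.6346]
bolts [array([0.4962, 0.2619]), array([0.6028, 0.2904]), array([0.628 , 0.1929])]
plate edge yaw 14.698780399561329 15.320510290551079
front edge yaw 12.342527777859246
underside 0.11948043484329643
toolyaw 14.164965014796712
ring [0.4941 0.1907] [0.4939 0.1908]
ring in tool 0.08623884832240407 0.000985268383197433
ring in tool 0.08599795832195639 0.001103376326407609
blade edges 0.057177753269759504 0.014942268651388698
blade edges 0.05716403339078542 -0.01270500553008906
blade edges 0.08951385779565707 0.015275218229273576
blade edges 0.0894995227117645 -0.013063209822692818
tip 0.09867872646499802 0.0008588224623940315
```

Emit:
{"fn": "step_arm", "kwargs": {"increments": [[[0.004,-0.001,0],[0,0,-0.002]],[[0.012,-0.0035,0],[0,0,-0.005]],[[0.023,-0.0065,0],[0,0,-0.008]],[[0.035,-0.01,0],[0,0,-0.009]],[[0.047,-0.013,0],[0,0,-0.009]]]}}

```text
time: 8.55
ee_pos: [0.4542, 0.1933, 0.1777]
eef_rot: [0.992, 0.128, 0.0, 0.0]
ft_force: [0.9, -0.4, -3.7]
width: 0.0195
```

Emit:
{"fn": "step_arm", "kwargs": {"increments": [[[0.009,-0.0025,0.003],[0,0,0]],[[0.014,-0.004,0.01],[0,0,0]],[[0.017,-0.005,0.018],[0,0,0]],[[0.018,-0.005,0.024],[0,0,0]],[[0.018,-0.005,0.027],[0,0,0]]]}}

```text
time: 9.05
ee_pos: [0.4699, 0.2024, 0.1497]
eef_rot: [0.992, 0.128, -0.0, 0.0]
ft_force: [-0.4, -0.2, -2.4]
width: 0.0195
```

Emit:
{"fn": "step_arm", "kwargs": {"increments": [[[0,0,0.002],[0,0,0]],[[0,0,0.004],[0,0,0]]]}}

```text
time: 9.25
ee_pos: [0.4697, 0.2022, 0.1456]
eef_rot: [0.992, 0.128, -0.0, 0.001]
ft_force: [-0.1, -0.5, -2.5]
width: 0.0192
```

```bash
python3 - <<'E'
from h import *
grab("wrist","8"); grab("scene","8"); grab("side","8"); s=r.read_state(); print(s["ee_pos"],s["eef_rot"],s["time"],s["ft_force"],s["torque"],s["width"])
crop("wrist8",220,40,130,100,6,"c8"); crop("scene8",310,120,80,60,10,"c8s"); crop("side8",195,220,80,70,8,"c8d")
E
```

```text
[0.46986976 0.20230715 0.14587201] [ 9.91815983e-01  1.27674624e-01 -1.99323117e-04  4.54000403e-04] 9.4 [-0.2128357   0.77254143 -2.79969082] [-0.11373255  0.05016769 -0.02086305] 0.019366496688028877
```

View pics/c8.png

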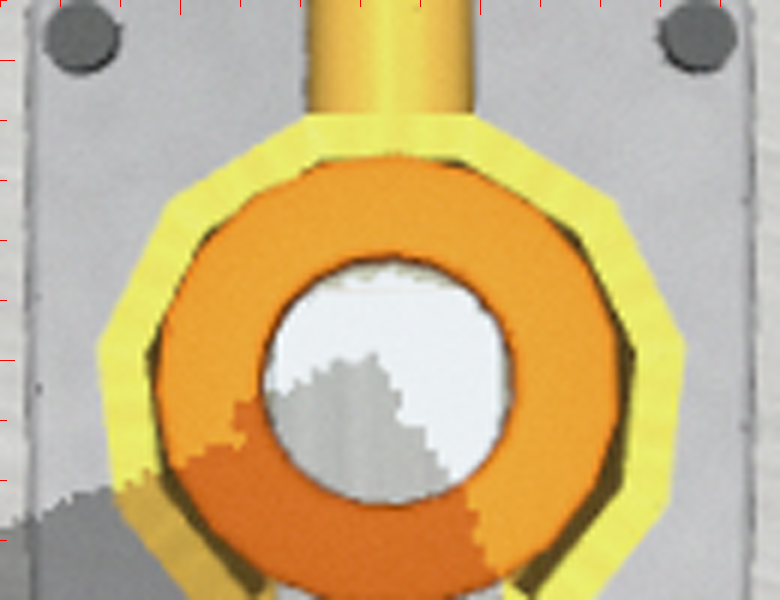

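View pics/c8s.png

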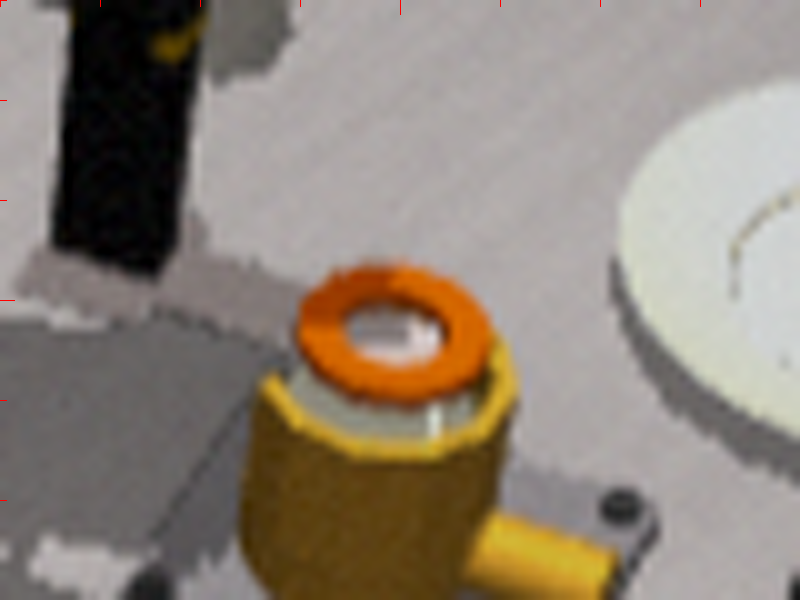

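View pics/c8d.png

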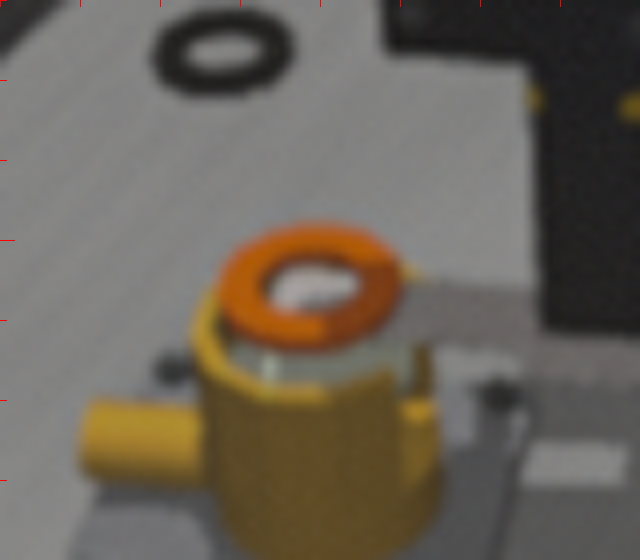

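```bash
python3 - <<'E'
from h import *
from scipy.optimize import least_squares
np.set_printoptions(precision=4,suppress=True)
T="wrist8"
P=lambda x,y,z:at(T,220+(x+.5)/6-.5,40+(y+.5)/6-.5,z)[:2]
out=[(305,115),(478,115),(612,200),(685,350),(667,505),(97,350),(168,200),(114,492)]
inn=[(148,352),(205,237),(635,350),(578,237),(623,487)]
for nm,L in (("out",out),("in",inn)):
    Q=np.array([P(x,y,.082) for x,y in L])
    f=least_squares(lambda p:np.hypot(*(Q-p[:2]).T)-p[2],[.56,.225,.033]); print(nm,f.x,f.fun)
s=r.read_state(); z0=s["ee_pos"][2]-.0583
M=R.from_quat(s["eef_rot"]).as_matrix(); yaw=np.arctan2(M[1,0],M[0,0]); print("toolyaw",np.degrees(yaw),z0)
h=[P(264,382,z0+.011),P(514,382,z0+.011),P(388,260,z0+.011),P(388,504,z0+.011)]; hc=sum(h)/4; print("hole",hc,np.linalg.norm(h[0]-h[1]),np.linalg.norm(h[2]-h[3]))
d=f.x[:2]-hc; c,sn=np.cos(yaw),np.sin(yaw)
print("shift tool x,y",d[0]*c+d[1]*sn, d[0]*sn-d[1]*c)
E
```

```text
out [0.5528 0.2248 0.0378] [-0.     -0.     -0.0001 -0.      0.0001  0.0001  0.0002 -0.0002]
in [0.5521 0.2246 0.0315] [-0.  0. -0. -0.  0.]
toolyaw 14.670465937299625 0.0875720085888648
hole [0.5527 0.2252] 0.02950389151022846 0.029390418549435176
shift tool x,y -0.0007815467987615793 0.0004055359793814182
```

Ring is centred over the bore to within about 0.5–0.8 mm and flat. Descending, then feeling for the seat.

Emit:
{"fn": "step_arm", "kwargs": {"increments": [[[0,0,0.003],[0,0,0]],[[0,0,0.008],[0,0,0]],[[0,0,0.013],[0,0,0]],[[0,0,0.016],[0,0,0]],[[0,0,0.017],[0,0,0]]]}}

```text
time: 9.9
ee_pos: [0.4696, 0.2022, 0.1283]
eef_rot: [0.992, 0.128, -0.001, 0.0]
ft_force: [-0.0, -0.5, -3.3]
width: 0.0195
```

Emit:
{"fn": "step_arm", "kwargs": {"increments": [[[0,0,0.001],[0,0,0]],[[0,0,0.002],[0,0,0]],[[0,0,0.003],[0,0,0]]]}}

```text
time: 10.2
ee_pos: [0.4697, 0.2022, 0.1253]
eef_rot: [0.992, 0.128, -0.001, 0.0]
ft_force: [0.3, 0.8, -2.5]
width: 0.0194
```

```bash
python3 - <<'E'
from h import *
grab("wrist","9"); s=r.read_state(); print(s["ee_pos"],s["eef_rot"],s["time"],s["ft_force"],s["torque"],s["width"])
crop("wrist9",220,40,130,100,6,"c9")
E
```

```text
[0.46957138 0.20217632 0.12515544] [ 9.91812025e-01  1.27703938e-01 -6.23033560e-04  4.72393453e-04] 10.25 [ 0.09028053 -0.54432745 -2.44455831] [ 0.00474501  0.12450861 -0.03836962] 0.01949181642761224
```

View pics/c9.png

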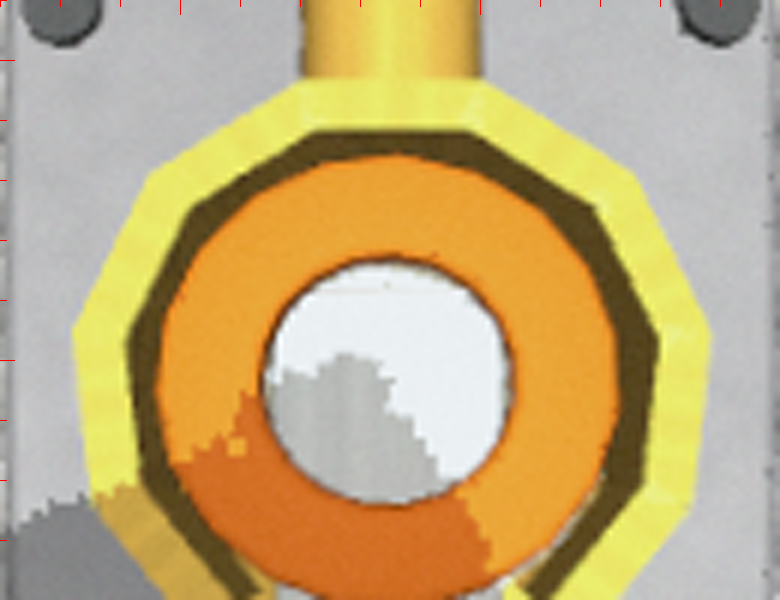

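Emit:
{"fn": "step_arm", "kwargs": {"increments": [[[0,0,0.001],[0,0,0]],[[0,0,0.002],[0,0,0]],[[0,0,0.003],[0,0,0]],[[0,0,0.003],[0,0,0]]]}}

```text
time: 10.65
ee_pos: [0.4695, 0.2022, 0.1222]
eef_rot: [0.992, 0.128, -0.001, 0.0]
ft_force: [-1.0, -0.7, 0.7]
width: 0.0193
```

Emit:
{"fn": "step_arm", "kwargs": {"increments": [[[0,0,0.001],[0,0,0]],[[0,0,0.002],[0,0,0]],[[0,0,0.002],[0,0,0]]]}}

```text
time: 10.95
ee_pos: [0.4696, 0.2022, 0.1201]
eef_rot: [0.992, 0.128, -0.001, 0.001]
ft_force: [-0.9, -0.7, 0.4]
width: 0.0193
```

Emit:
{"fn": "step_arm", "kwargs": {"increments": [[[0,0,0.001],[0,0,0]],[[0,0,0.002],[0,0,0]],[[0,0,0.002],[0,0,0]]]}}

```text
time: 11.25
ee_pos: [0.4695, 0.2022, 0.1179]
eef_rot: [0.992, 0.128, -0.001, 0.0]
ft_force: [-0.1, 0.3, -0.4]
width: 0.0196
```

```bash
python3 - <<'E'
from h import *
s=r.read_state(); print(s["ee_pos"],s["eef_rot"],s["time"],s["ft_force"],s["torque"],s["width"])
E
```

```text
[0.46954757 0.20217197 0.11793607] [ 9.91806888e-01  1.27743743e-01 -6.31663213e-04  4.84236557e-04] 11.25 [-0.10381119  0.34658041 -0.4183347 ] [-0.01687262  0.14677704 -0.00219696] 0.019565026922553533
```

Contact begins: about 2–3 N of upward force. Checking that the ring is still flat.

```bash
python3 - <<'E'
from h import *
grab("wrist","10");grab("side","10"); grab("scene","10")
crop("wrist10",220,40,130,100,6,"c10");crop("side10",195,200,110,80,7,"c10d")
E
```

```text
(no output)
```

View pics/c10.png

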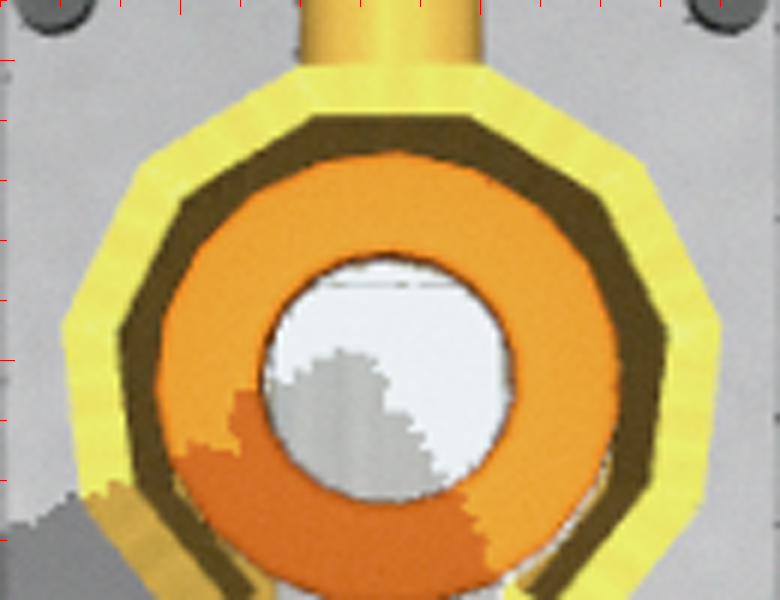

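View pics/c10d.png

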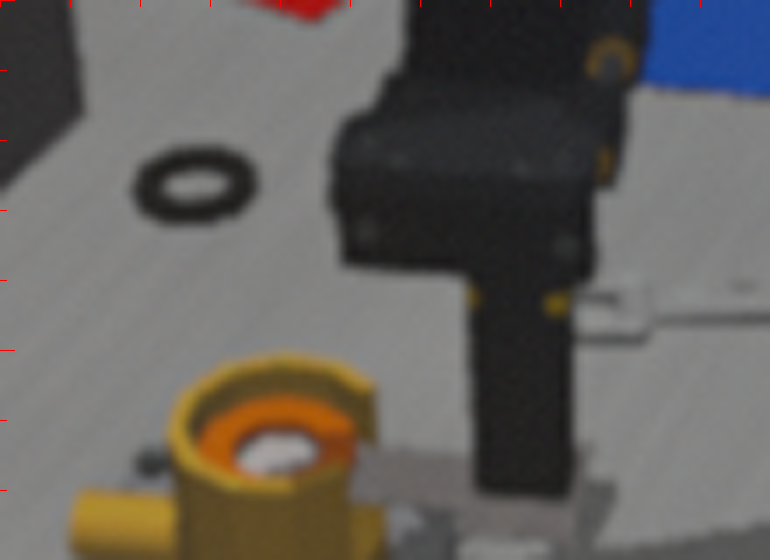

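Emit:
{"fn": "step_arm", "kwargs": {"increments": [[[0,0,0.001],[0,0,0]],[[0,0,0.002],[0,0,0]],[[0,0,0.003],[0,0,0]],[[0,0,0.004],[0,0,0]]]}}

```text
time: 11.8
ee_pos: [0.4696, 0.2022, 0.1139]
eef_rot: [0.992, 0.128, -0.001, 0.0]
ft_force: [-2.1, -1.1, 1.1]
width: 0.0194
```

Emit:
{"fn": "step_arm", "kwargs": {"increments": [[[0,0,0.0005],[0,0,0]],[[0,0,0.001],[0,0,0]]]}}

```text
time: 12.0
ee_pos: [0.4696, 0.2022, 0.1129]
eef_rot: [0.992, 0.128, -0.001, 0.0]
ft_force: [-0.8, 0.2, 0.1]
width: 0.0196
```

Emit:
{"fn": "step_arm", "kwargs": {"increments": [[[0,0,0.0005],[0,0,0]],[[0,0,0.001],[0,0,0]]]}}

```text
time: 12.2
ee_pos: [0.4696, 0.2022, 0.1119]
eef_rot: [0.992, 0.128, -0.001, 0.0]
ft_force: [-1.5, -0.4, 1.2]
width: 0.0193
```

Emit:
{"fn": "step_arm", "kwargs": {"increments": [[[0,0,0.0005],[0,0,0]],[[0,0,0.001],[0,0,0]]]}}

```text
time: 12.4
ee_pos: [0.4693, 0.2022, 0.1111]
eef_rot: [0.992, 0.128, -0.001, 0.001]
ft_force: [-6.8, -1.9, 10.5]
width: 0.0195
```

Emit:
{"fn": "step_arm", "kwargs": {"increments": [[[0,0,0.0005],[0,0,0]],[[0,0,0.001],[0,0,0]]]}}

```text
time: 12.6
ee_pos: [0.469, 0.2023, 0.1108]
eef_rot: [0.992, 0.128, -0.001, 0.001]
ft_force: [-10.0, -2.5, 14.7]
width: 0.0192
```

Already at the hard stop and too high (about 17 N vertical, plus sideways load). Backing off a little at once.

Emit:
{"fn": "step_arm", "kwargs": {"increments": [[[0,0,-0.0005],[0,0,0]]]}}

```text
time: 12.7
ee_pos: [0.4693, 0.2023, 0.1116]
eef_rot: [0.992, 0.128, -0.001, 0.001]
ft_force: [-0.2, -0.6, -2.1]
width: 0.0192
```

```bash
python3 - <<'E'
from h import *
s=r.read_state(); print(s["ee_pos"],R.from_quat(s["eef_rot"]).as_matrix()[:,2],s["time"],s["ft_force"],s["torque"],s["width"])
grab("wrist","11");grab("side","11"); grab("scene","11")
s=r.read_state(); print(s["ee_pos"],R.from_quat(s["eef_rot"]).as_matrix()[:,2],s["time"],s["ft_force"],s["torque"],s["width"])
crop("wrist11",220,40,130,100,6,"c11");crop("side11",195,200,110,80,7,"c11d")
E
```

```text
[0.46934485 0.20234813 0.11155828] [-0.00104356 -0.00193182 -0.99999759] 12.7 [-0.20988933 -0.5993066  -2.10883456] [-0.03378722 -0.06008826 -0.01762089] 0.019243231100732543
[0.46905873 0.20229084 0.11127074] [-0.00181665 -0.00192049 -0.99999651] 12.85 [-1.62121003 -0.49365545  1.36615887] [-0.11505255  0.34054976 -0.06618036] 0.019417942533524562
```

View pics/c11.png

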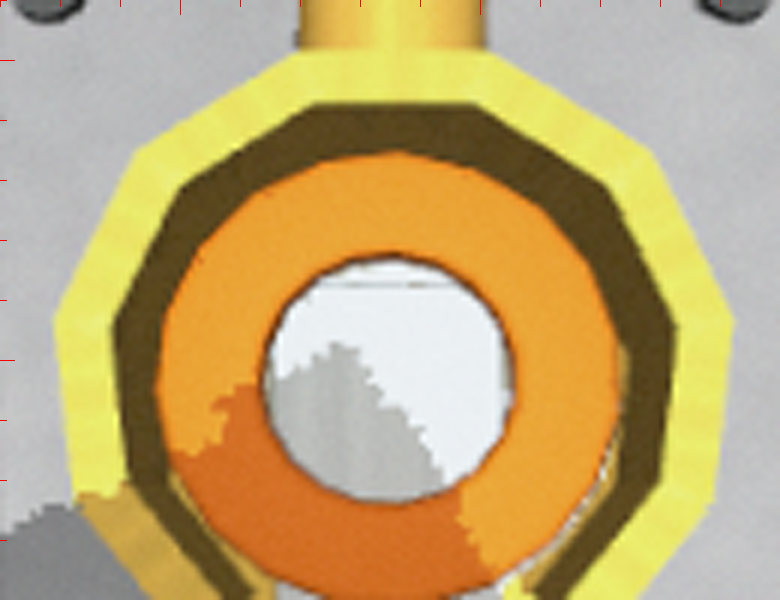

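View pics/c11d.png

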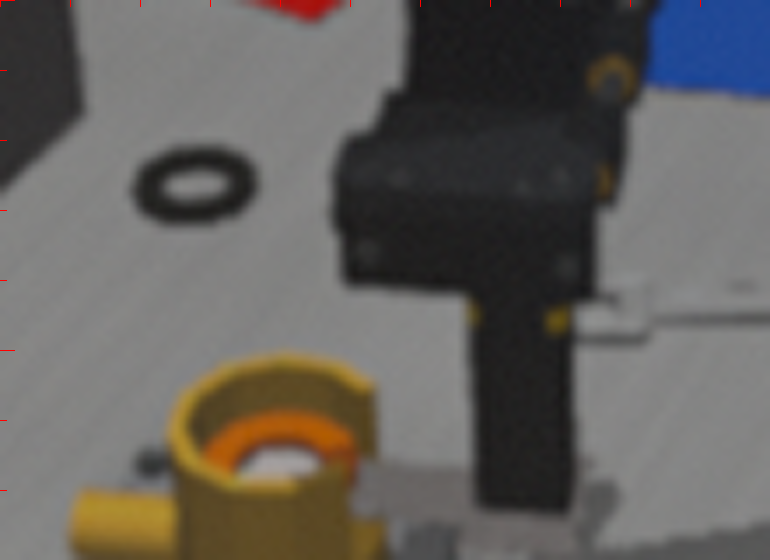

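Emit:
{"fn": "step_arm", "kwargs": {"increments": [[[0,0,0.0003],[0,0,0]]]}}

```text
time: 12.95
ee_pos: [0.469, 0.2023, 0.1111]
eef_rot: [0.992, 0.128, -0.001, 0.001]
ft_force: [-5.5, -2.0, 7.4]
width: 0.0196
```

Emit:
{"fn": "step_arm", "kwargs": {"increments": [[[0,0,0.0001],[0,0,0]],[[0,0,0.0001],[0,0,0]],[[0,0,0.0001],[0,0,0]]]}}

```text
time: 13.25
ee_pos: [0.469, 0.2023, 0.1111]
eef_rot: [0.992, 0.128, -0.001, 0.001]
ft_force: [-4.1, -1.6, 4.2]
width: 0.0197
```

Emit:
{"fn": "step_arm", "kwargs": {"increments": [[[0,0,0.0001],[0,0,0]],[[0,0,0.0001],[0,0,0]],[[0,0,0.0001],[0,0,0]]]}}

```text
time: 13.55
ee_pos: [0.4689, 0.2024, 0.1112]
eef_rot: [0.992, 0.128, -0.001, 0.001]
ft_force: [-2.9, -1.3, 5.1]
width: 0.0194
```

```bash
python3 - <<'E'
from h import *
grab("wrist","12")
s=r.read_state(); print(s["ee_pos"],R.from_quat(s["eef_rot"]).as_matrix()[:,2],s["time"],s["ft_force"],s["torque"],s["width"])
crop("wrist12",220,40,130,100,6,"c12")
E
```

```text
[0.46893542 0.20234382 0.11113911] [-0.00202492 -0.0021503  -0.99999564] 13.6 [-2.90247867 -1.72098885  5.23738857] [-0.25723226  0.53145371 -0.05451166] 0.019787215660096582
```

View pics/c12.png

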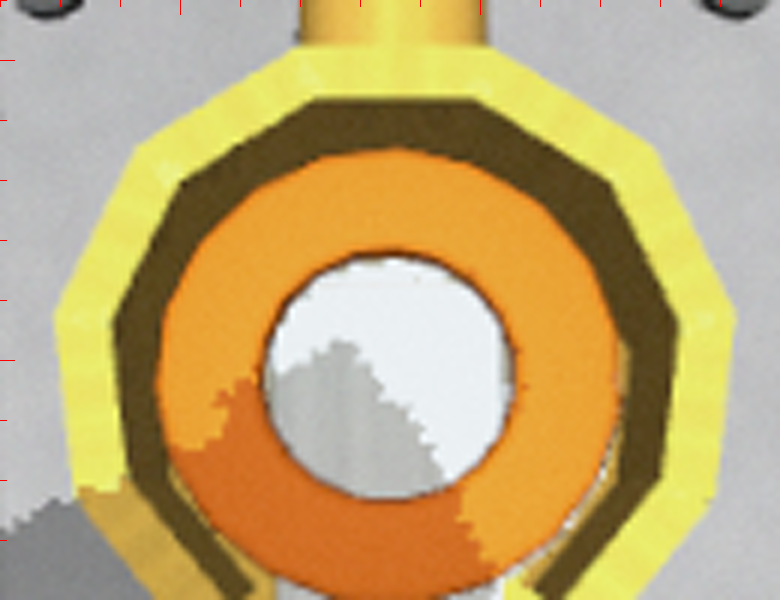

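Emit:
{"fn": "step_arm", "kwargs": {"increments": [[[0,0,0.0003],[0,0,0]],[[0,0,0.0003],[0,0,0]],[[0,0,0.0003],[0,0,0]]]}}

```text
time: 13.9
ee_pos: [0.4689, 0.2023, 0.1111]
eef_rot: [0.992, 0.128, -0.001, 0.001]
ft_force: [-5.0, -2.0, 7.4]
width: 0.0194
```

Emit:
{"fn": "step_arm", "kwargs": {"increments": [[[0,0,-0.0003],[0,0,0]],[[0,0,-0.0005],[0,0,0]]]}}

```text
time: 14.1
ee_pos: [0.4691, 0.2023, 0.1114]
eef_rot: [0.992, 0.128, -0.001, 0.001]
ft_force: [1.5, 0.4, -2.1]
width: 0.0198
```

Emit:
{"fn": "step_arm", "kwargs": {"increments": [[[-0.002,0,0],[0,0,0]],[[-0.006,0,0],[0,0,0]],[[-0.01,0,0],[0,0,0]]]}}

```text
time: 14.4
ee_pos: [0.4591, 0.1998, 0.1113]
eef_rot: [0.992, 0.128, -0.001, 0.001]
ft_force: [0.7, 0.6, -2.2]
width: 0.0194
```

```bash
python3 - <<'E'
from h import *
grab("wrist","13")
s=r.read_state(); print(s["ee_pos"],R.from_quat(s["eef_rot"]).as_matrix()[:,2],s["time"],s["ft_force"],s["torque"],s["width"])
crop("wrist13",220,20,130,100,6,"c13")
E
```

```text
[0.45853952 0.19969267 0.11127737] [-0.00201466 -0.00226403 -0.99999541] 14.45 [ 0.63614322  0.96696401 -0.41020602] [ 0.14768407 -0.22173258  0.02893869] 0.019744803797624323
```

View pics/c13.png

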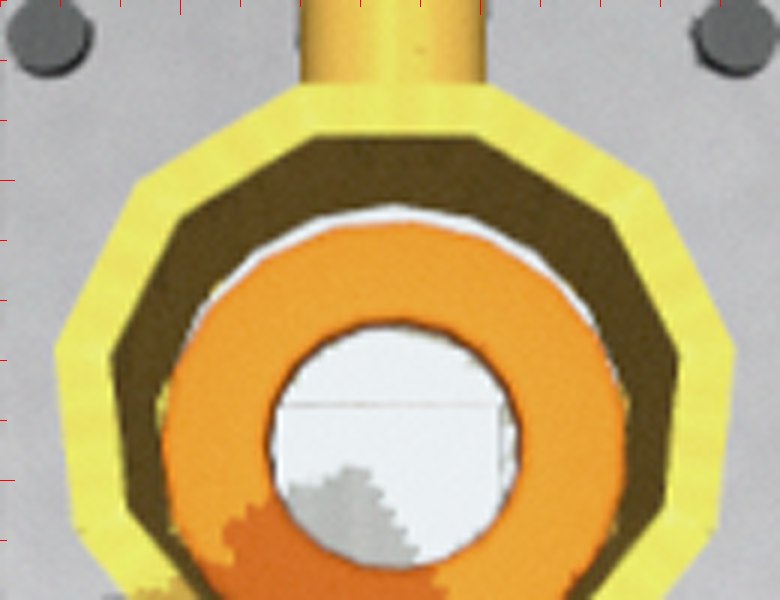

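The ring is held by the wall (about 3 mm off axis) and the blade slides under it, so I continue to draw out.

Emit:
{"fn": "step_arm", "kwargs": {"increments": [[[-0.006,0,0],[0,0,0]],[[-0.013,0,0],[0,0,0]],[[-0.02,0,0],[0,0,0]]]}}

```text
time: 14.75
ee_pos: [0.4384, 0.1945, 0.1113]
eef_rot: [0.992, 0.128, -0.001, 0.001]
ft_force: [-0.1, 0.2, -1.2]
width: 0.0194
```

Emit:
{"fn": "step_arm", "kwargs": {"increments": [[[-0.007,0,0],[0,0,0]],[[-0.014,0,0],[0,0,0]],[[-0.021,0,0],[0,0,0]],[[-0.028,0,0],[0,0,0]],[[-0.034,0,0],[0,0,0]]]}}

```text
time: 15.25
ee_pos: [0.4048, 0.1856, 0.1113]
eef_rot: [0.992, 0.128, -0.001, 0.001]
ft_force: [0.2, 0.1, -1.9]
width: 0.0193
```

```bash
python3 - <<'E'
from h import *
for n in ("wrist","scene","side"): grab(n,"14")
s=r.read_state(); print(s["ee_pos"],R.from_quat(s["eef_rot"]).as_matrix()[:,2],s["time"],s["ft_force"],s["torque"],s["width"])
crop("wrist14",205,0,130,100,6,"c14");crop("scene14",310,130,80,60,10,"c14s");crop("side14",195,220,110,80,7,"c14d")
E
```

```text
[0.40540406 0.18560115 0.11147583] [-0.00173883 -0.00289798 -0.99999429] 15.4 [-0.35704751 -0.29530607 -2.02326524] [-0.04823567  0.01008267 -0.00091045] 0.01961957666485702
```

View pics/c14.png

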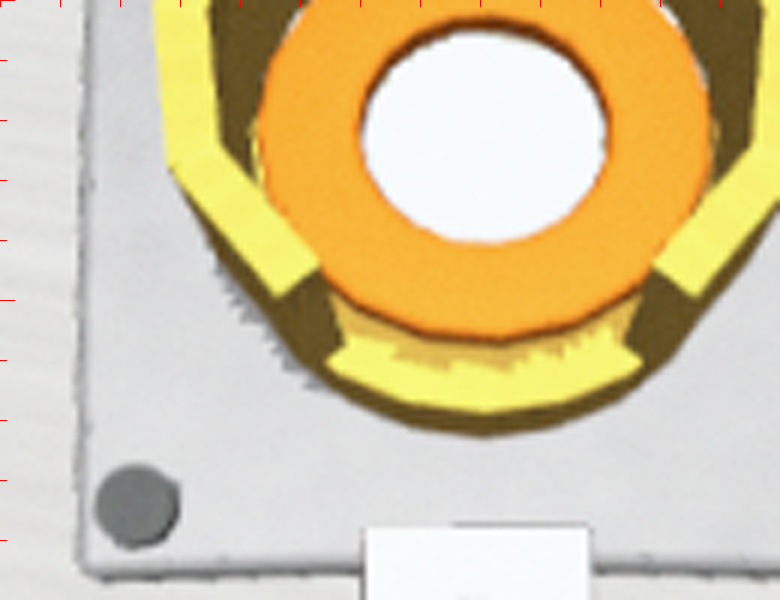

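View pics/c14s.png

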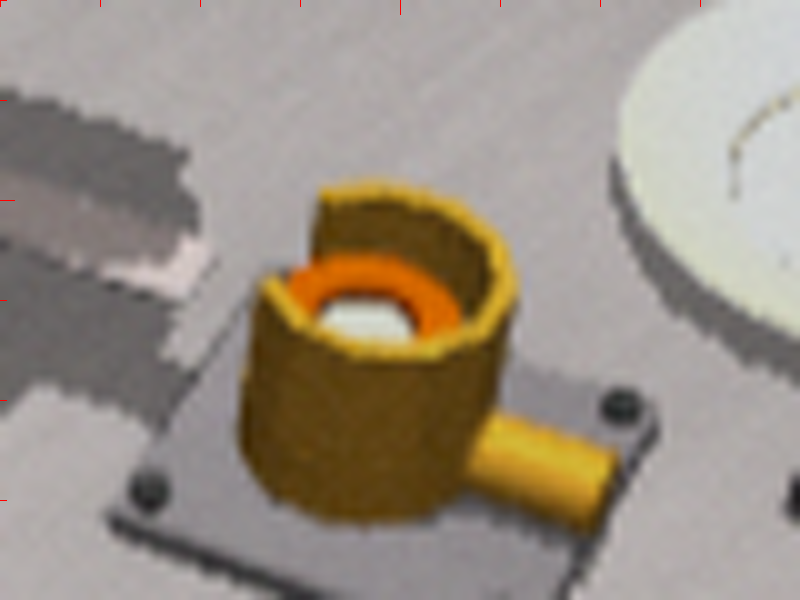

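View pics/c14d.png

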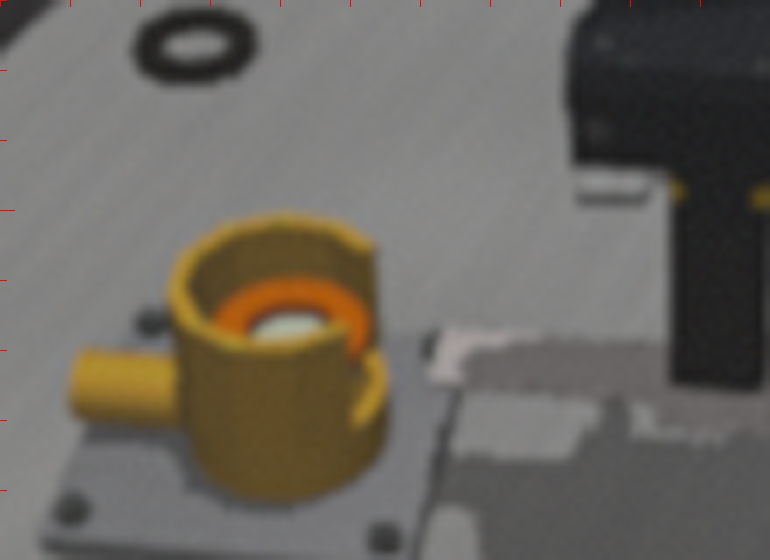

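```bash
python3 - <<'E'
from h import *
T="wrist14"
P=lambda x,y,z:at(T,205+(x+.5)/6-.5,0+(y+.5)/6-.5,z)[:2]
o=[P(260,140,.0607),P(712,140,.0607)]; print(sum(o)/2,np.linalg.norm(o[0]-o[1]))
h=[P(360,133,.0607),P(608,133,.0607)]; print(sum(h)/2,np.linalg.norm(h[0]-h[1]))
h=[P(483,22,.0607),P(483,243,.0607)]; print(sum(h)/2,np.linalg.norm(h[0]-h[1]))
print(P(485,338,.0607)+.028*np.array([np.cos(.256),np.sin(.256)]))
s=r.read_state();M=R.from_quat(s["eef_rot"]).as_matrix();print(M.T@(np.array([.505,-.2064,.0])-s["ee_pos"]))
E
```

```text
[0.54777683 0.22336533] 0.054818509433449514
[0.54819335 0.22373592] 0.029996301976727417
[0.54830833 0.22389416] 0.029770936847446524
[0.54924803 0.22388012]
[-0.0028654   0.40417892  0.11243803]
```

The ring lies flat on the seat, about 3–4 mm off the axis (the wall limits it to 3.2 mm). Returning the lifter to the mat.

Emit:
{"fn": "step_arm", "kwargs": {"increments": [[[-0.005,0,-0.01],[0,0,0]],[[-0.005,0.005,-0.03],[0,0,0]],[[-0.005,0.025,-0.05],[0,0,0]],[[-0.004,0.06,-0.06],[0,0,0]],[[-0.004,0.1,-0.06],[0,0,0]]]}}

```text
time: 15.9
ee_pos: [0.4284, 0.088, 0.1736]
eef_rot: [0.992, 0.129, 0.001, 0.001]
ft_force: [0.6, -0.8, -2.7]
width: 0.0195
```

Emit:
{"fn": "step_arm", "kwargs": {"increments": [[[0,0.04,0],[0,0,0.002]],[[0,0.08,0],[0,0,0.004]],[[0,0.12,0],[0,0,0.006]],[[0,0.155,0],[0,0,0.008]],[[0.001,0.185,0],[0,0,0.009]]]}}

```text
time: 16.4
ee_pos: [0.4771, -0.0929, 0.174]
eef_rot: [0.992, 0.124, 0.001, 0.002]
ft_force: [0.7, 0.8, -2.3]
width: 0.0192
```

```bash
python3 - <<'E'
from h import *
s=r.read_state();M=R.from_quat(s["eef_rot"]).as_matrix();print(s["ee_pos"],M,M.T@(np.array([.505,-.2064,.0613])-s["ee_pos"]))
E
```

```text
[ 0.47710855 -0.09291707  0.17395265] [[ 9.69327576e-01  2.45766975e-01  1.62595711e-03]
 [ 2.45770791e-01 -9.69323790e-01 -2.84762924e-03]
 [ 8.76225684e-04  3.15989832e-03 -9.99994624e-01]] [-0.00095355  0.11650053  0.11302055]
```

Emit:
{"fn": "step_arm", "kwargs": {"increments": [[[0,0.03,0],[0,0,0]],[[0,0.06,0.005],[0,0,0]],[[-0.001,0.09,0.03],[0,0,0]],[[-0.001,0.11,0.06],[0,0,0]],[[-0.001,0.1165,0.085],[0,0,0]]]}}

```text
time: 16.9
ee_pos: [0.5046, -0.2092, 0.0874]
eef_rot: [0.993, 0.122, 0.0, 0.002]
ft_force: [0.6, -0.4, -2.2]
width: 0.0193
```

Emit:
{"fn": "step_arm", "kwargs": {"increments": [[[0,0,0.008],[0,0,0]],[[0,0,0.015],[0,0,0]],[[0,0,0.018],[0,0,0]],[[0,0,0.018],[0,0,0]]]}}

```text
time: 17.3
ee_pos: [0.5052, -0.2088, 0.0701]
eef_rot: [0.992, 0.123, 0.001, 0.002]
ft_force: [0.9, -0.3, -2.5]
width: 0.0195
```

```bash
python3 - <<'E'
from h import *
for n in ("wrist","scene","side"): grab(n,"15")
s=r.read_state();M=R.from_quat(s["eef_rot"]).as_matrix();print(s["ee_pos"],s["time"],s["ft_force"],s["torque"],M[:,2],M.T@(np.array([.505,-.2064,.0613])-s["ee_pos"]))
crop("side15",250,150,100,75,8,"c15d");crop("scene15",190,210,100,75,8,"c15s")
E
```

```text
[ 0.50533316 -0.2091494   0.07047474] 17.45 [-1.09967615  0.14957305 -1.52207264] [ 0.00803575 -0.02486345  0.01931847] [ 0.00231693 -0.00387411 -0.99998981] [ 0.00033318 -0.00278754  0.00916322]
```

View pics/c15d.png

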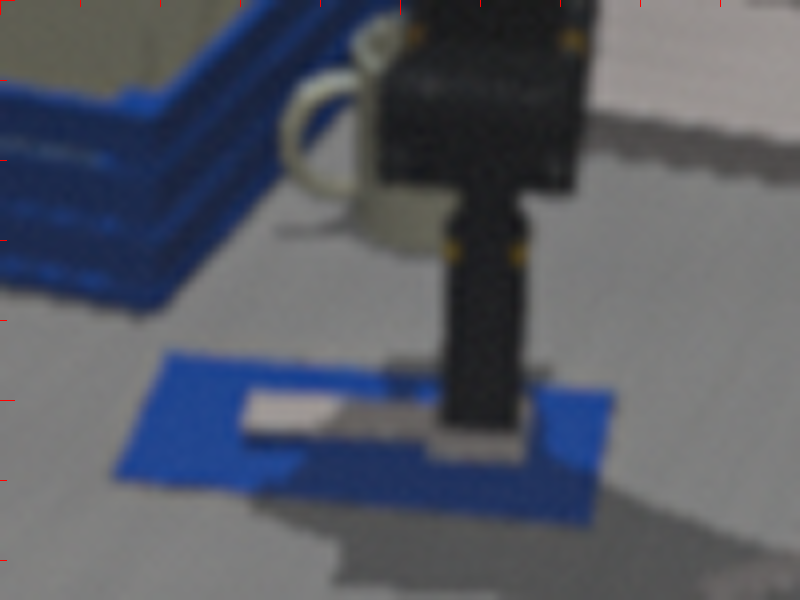

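View pics/c15s.png

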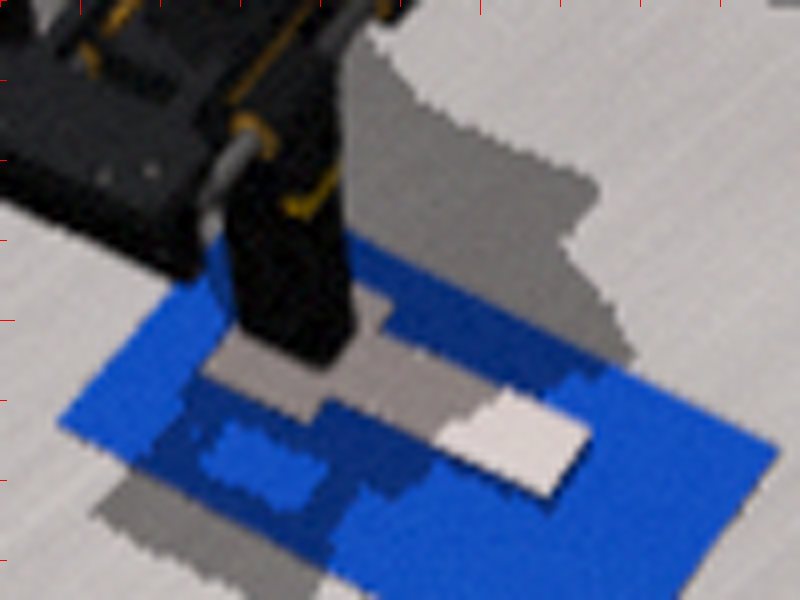

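View pics/wrist15.png

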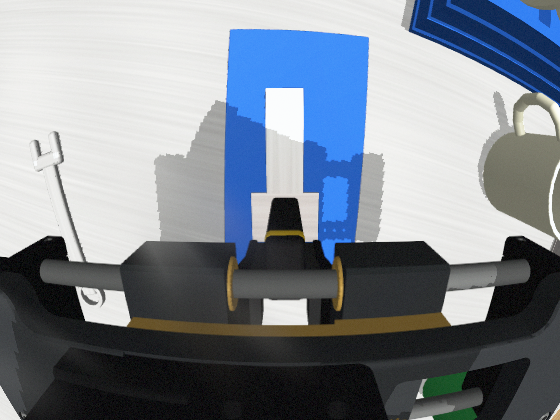

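The lifter is level over the mat with its heel fully on it. Lowering the last ~9 mm softly.

Emit:
{"fn": "step_arm", "kwargs": {"increments": [[[0,-0.001,0.003],[0,0,0]],[[0,-0.002,0.006],[0,0,0]],[[0,-0.002,0.008],[0,0,0]],[[0,-0.002,0.0085],[0,0,0]]]}}

```text
time: 17.85
ee_pos: [0.5046, -0.2071, 0.0616]
eef_rot: [0.992, 0.122, 0.001, 0.002]
ft_force: [-0.3, 0.8, -2.1]
width: 0.0194
```

Emit:
{"fn": "step_arm", "kwargs": {"increments": [[[0,0,0.0005],[0,0,0]],[[0,0,0.0008],[0,0,0]]]}}

```text
time: 18.05
ee_pos: [0.5048, -0.2074, 0.0613]
eef_rot: [0.992, 0.122, 0.001, 0.002]
ft_force: [-2.7, 0.2, 6.3]
width: 0.0192
```

Standing on the mat (weight has gone over). Releasing.

Emit:
{"fn": "step_arm", "kwargs": {"increments": [[[0,0,-0.0002],[0,0,0]],[[0,0,-0.0002],[0,0,0]],[[0,0,-0.0002],[0,0,0]],[[0,0,-0.0002],[0,0,0]],[[0,0,-0.0002],[0,0,0]]], "hand": -1}}

```text
time: 18.55
ee_pos: [0.5048, -0.2074, 0.0615]
eef_rot: [0.992, 0.122, 0.001, 0.002]
ft_force: [0.3, -0.5, -0.2]
width: 0.0512
```

Emit:
{"fn": "step_arm", "kwargs": {"increments": [[[0,0,0],[0,0,0]],[[0,0,0],[0,0,0]],[[0,0,0],[0,0,0]],[[0,0,0],[0,0,0]],[[0,0,0],[0,0,0]]]}}

```text
time: 19.05
ee_pos: [0.5048, -0.2074, 0.0615]
eef_rot: [0.992, 0.122, 0.001, 0.002]
ft_force: [0.3, -0.2, 0.0]
width: 0.0853
```

Emit:
{"fn": "step_arm", "kwargs": {"increments": [[[0,0,-0.01],[0,0,0]],[[0,0,-0.04],[0,0,0]],[[0,0,-0.08],[0,0,0]],[[0,0,-0.12],[0,0,0]],[[0,0,-0.15],[0,0,0]]]}}

```text
time: 19.55
ee_pos: [0.505, -0.2067, 0.215]
eef_rot: [0.992, 0.123, 0.002, 0.003]
ft_force: [0.5, -0.4, -0.2]
width: 0.087
```

Emit:
{"fn": "step_arm", "kwargs": {"increments": [[[0,0,0],[0,0,0]],[[0,0,0],[0,0,0]],[[0,0,0],[0,0,0]]]}}

```text
time: 19.85
ee_pos: [0.5044, -0.2066, 0.2141]
eef_rot: [0.992, 0.123, 0.001, 0.003]
ft_force: [0.1, 0.8, 0.0]
width: 0.0873
```

```bash
python3 - <<'E'
from h import *
for n in ("wrist","scene","side"): grab(n,"16")
s=r.read_state();print(s["ee_pos"],s["time"],s["ft_force"],s["width"])
crop("side16",250,150,100,75,8,"c16d");crop("scene16",310,130,80,60,10,"c16s")
E
```

```text
[ 0.50443326 -0.20652151  0.21380438] 20.0 [ 0.55039596  0.41686756 -0.44017804] 0.08686486686297397
```

View pics/wrist16.png

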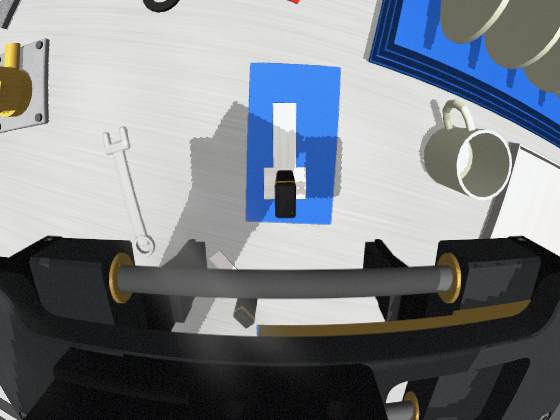

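View pics/scene16.png

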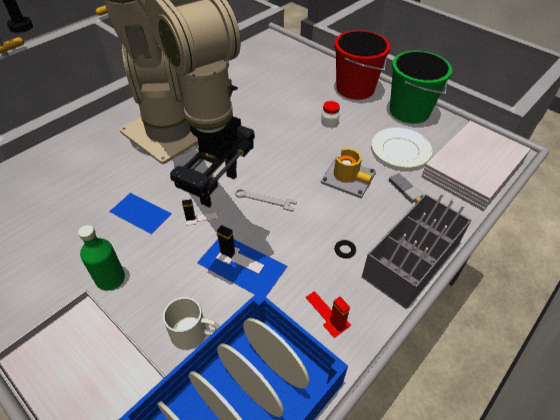

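View pics/c16d.png

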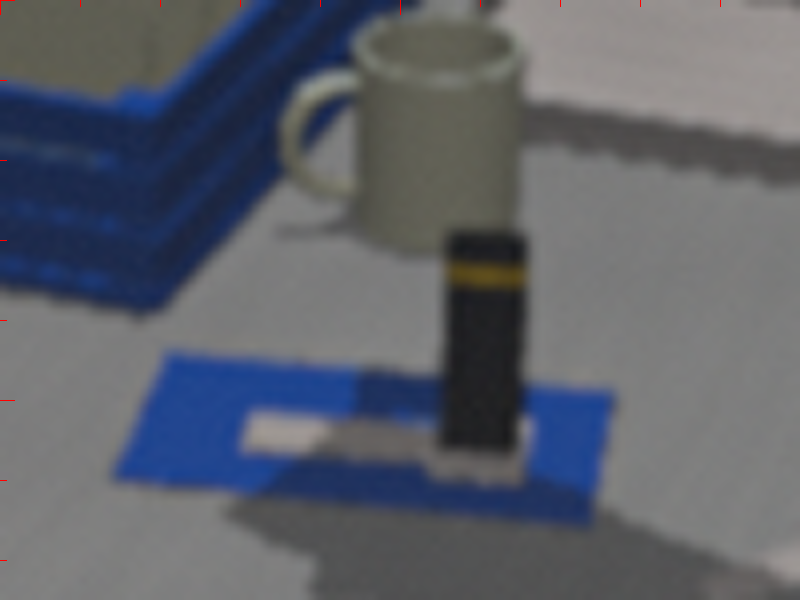

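View pics/c16s.png

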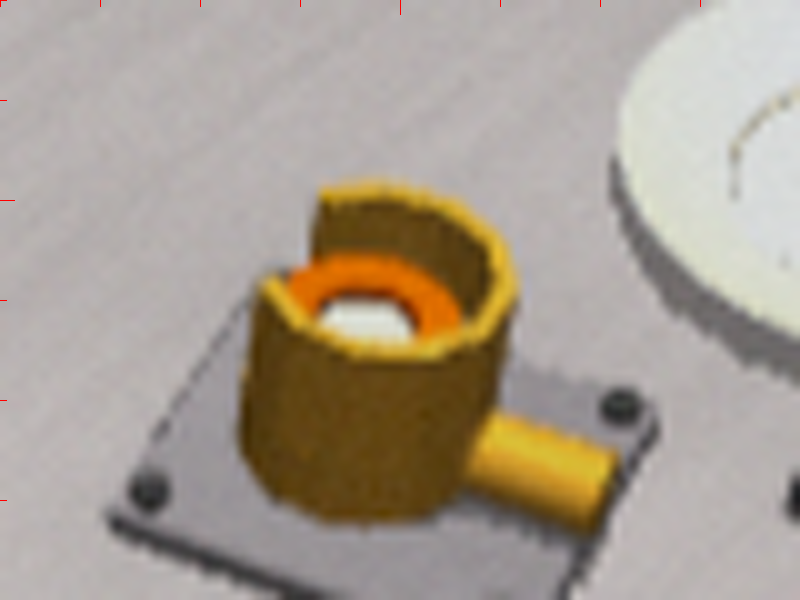

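The lifter stands upright on its mat, the ring lies flat in the valve, nothing else moved, and the gripper is clear. Handing in.

```bash
python3 - <<'E'
from bench import r
print(r.close_job())
E
```

```text
the job is handed in; nothing more can be done
None
```

The job is done and handed in at about 20 s. One moment during pressing may have reached the 20 N limit.

**What I did:** I gripped the lifter at its handle with 60 N and carried the ring level to the valve, with no drift seen on the blade. I centred it over the bore to about 0.5–0.8 mm and lowered it inside the wall with the blade in the gap. Then I pressed the seat onto its stop, drew the blade out through the gap, stood the lifter back on its mat and let go.

**Seat:** I first felt contact about 11–12 mm above the point where the force rose sharply, which I take to be the hard stop. That puts the seat top at about 53 mm, within the 46–54 mm given. I held about 7–10 N on it for just under a second.

**Final views:**
- **Ring:** it lies flat on the seat. It measured about 4 mm off the axis (the wall allows about 3.2 mm), and the limit is 7 mm.
- **Lifter:** it stands upright on the mat.
- **Everything else:** the gripper is clear, and nothing else appears to have moved.

**The doubtful check:** on first reaching the stop, a single reading showed about 17 N vertical plus about 10 N sideways. Together that is close to 20 N. I backed off at once, but I cannot rule out that the limit was briefly reached.

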